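Sweep the wheel set into its rack and shut the gate

TASK

Make up the wheel set for the next car: with the fingers, sweep the two loose toy wheels that lie before the mouth of the low aluminium wheel rack along the bench and into it, where two wheels lie already, so that all four lie flat in a row between its rails, then push the swing gate fully shut across the mouth behind them. Slide the wheels, never lift any of them off the bench, and leave the other things on the bench where they are.

Things in the scene. Friction and masses are not known exactly. Their poses are not given: they have to be found in the camera images.
- rack: Wheel-set rack fixed to the bench: two aluminium angle rails, 54 mm apart inside, 14 mm high, forming a straight lane without a floor (wheels slide on the bench), just long enough for four wheels. Origin on the bench at the lane's middle; x runs along the lane from the open mouth to the end stop, y across it, z up. Rails start at about x = -0.093; their feet reach y = +-0.045.
- rack_stop (a point): Middle of the end stop's face: x = +0.100, y = 0 in the rack's frame, 10 mm above the bench; the stop is 18 mm high. A wheel against it has its centre at x = +0.076; the next ones follow 48 mm apart, so the fourth is home at x = -0.069.
- rack_mouth (a point): Middle of the rack's mouth, on the line of the shut gate: x = -0.103, y = 0 in the rack's frame, 10 mm above the bench. On its -y side a fixed lead-in plate, 14 mm high, flares out at 30 degrees from x = -0.110, y = -0.0285 to x = -0.149, y = -0.052; on its +y side the open gate stands out.
- gate_pivot (a point): Axis of the gate's upright pivot: x = -0.103, y = +0.036 in the rack's frame, 10 mm above the bench. The gate's steel bar is 8 mm thick, reaches 70 mm from the pivot and stands 5 to 16 mm above the bench. With four wheels home there are about 5 mm between the last wheel and the shut gate.
- gate (a joint): Gate angle: 0 = fully shut, the bar lying across the mouth along the rack's -y, its tip in the slot between rail and lead-in (a hard stop). Grows as it opens, clockwise from above: at 1.57 the bar points straight out of the mouth along the rack's -x; limit 2.2. Starts between 1.75 and 2.1. The pivot is slightly stiff (0.02 N m, about 0.4 N at the peg): the gate stays where it is left.
- gate_peg (a point): Middle of the gate's upright black peg, 58 mm from the pivot, about 11 mm thick, 16 to 35 mm above the bench; either the peg or the bar can be pushed.
- wheel_in1: Toy wheel lying flat on the bench: lime-green knobbly tread, black hub, 48 mm across, 21 mm high, about 14 g. Origin at the centre of its underside, z up. Starts in the rack's lane, within 6 mm of the end stop.
- wheel_in2: Toy wheel lying flat on the bench: lime-green knobbly tread, black hub, 48 mm across, 21 mm high, about 14 g. Origin at the centre of its underside, z up. Starts in the rack's lane as the second from the end stop, 0 to 22 mm short of the first.
- wheel_a: Toy wheel lying flat on the bench: lime-green knobbly tread, black hub, 48 mm across, 21 mm high, about 14 g. Origin at the centre of its underside, z up. Starts loose on the bench, 11 to 28 cm from the mouth; must go into the rack.
- wheel_b: Toy wheel lying flat on the bench: lime-green knobbly tread, black hub, 48 mm across, 21 mm high, about 14 g. Origin at the centre of its underside, z up. Starts loose on the bench, 11 to 28 cm from the mouth; must go into the rack.
- driver_tip (a point): Bit tip of the electric screwdriver that hangs on its cable above the bench, 154 mm up; fixed, the tool is above this point. Keep the gripper and wrist clear of it.
- clamp_top (a point): Top of the upright red handle of the clamp on the wooden jig, 157 mm above the bench; fixed. Keep the gripper's body clear of it.
- crate_corner (a point): Upper corner, nearest the work, of the blue crate full of car bodies, 205 mm above the bench; fixed. The crate lies beyond it and to its left. Keep the gripper's body clear of it or pass above.
- tape_roll: Roll of brown tape lying flat, 66 mm across, 18 mm high: a bystander, leave it alone.
- body_a: Toy car body, 63 x 113 x 48 mm, long along its y, near the front edge of the bench: a bystander, leave it alone.
- cutters: Side cutters with blue handles, 52 x 142 x 12 mm, long along y, flat near the front edge of the bench: a bystander, leave them alone.
- gauge: Steel slide calliper, 63 x 168 x 6 mm, long along y, flat near the front edge of the bench: a bystander, leave it alone.
- block_dark: Dark wood block, 42 x 72 x 28 mm, long along y, to the right of the work: a bystander, leave it alone.
Mind the look-alikes: they are no part of the job. What is shaped like the wheel_a but blue or white is not meant.

How it is judged:
On the way, in this order (a step that is already met when the one before it is completed fails the run):
1. all four wheels lie in the lane between the rails, their centres at least 8 mm inside the mouth (x of wheel_in1 in the frame of rack between -0.095 and 0.085 m and y of wheel_in1 in the frame of rack between -0.015 and 0.015 m and x of wheel_in2 in the frame of rack between -0.095 and 0.085 m and y of wheel_in2 in the frame of rack between -0.015 and 0.015 m and x of wheel_a in the frame of rack between -0.095 and 0.085 m and y of wheel_a in the frame of rack between -0.015 and 0.015 m and x of wheel_b in the frame of rack between -0.095 and 0.085 m and y of wheel_b in the frame of rack between -0.015 and 0.015 m), for 0.1 s.
2. the gate is shut (value of joint gate below 0.06 rad), for 0.2 s.
At the end, for the whole second after the job is handed in: All four wheels lie flat and at rest on the bench in one row inside the rack's lane (centres within 7 mm of its middle line and wholly behind the gate), and the gate is within 0.06 rad of fully shut (x of wheel_in1 in the frame of rack between -0.078 and 0.085 m and y of wheel_in1 in the frame of rack between -0.007 and 0.007 m and height (world z) of each of wheel_in1, wheel_in2, wheel_a, wheel_b below 0.004 m and angle between each of wheel_in1, wheel_in2, wheel_a, wheel_b's own z axis and vertical below 0.1 rad and linear speed of each of wheel_in1, wheel_in2, wheel_a, wheel_b below 0.01 m/s and x of wheel_in2 in the frame of rack between -0.078 and 0.085 m and y of wheel_in2 in the frame of rack between -0.007 and 0.007 m and x of wheel_a in the frame of rack between -0.078 and 0.085 m and y of wheel_a in the frame of rack between -0.007 and 0.007 m and x of wheel_b in the frame of rack between -0.078 and 0.085 m and y of wheel_b in the frame of rack between -0.007 and 0.007 m and value of joint gate below 0.06 rad); the robot touches nothing.
It fails at once if a wheel is lifted more than 12 mm off the bench or tipped over (height (world z) of any of wheel_in1, wheel_in2, wheel_a, wheel_b above 0.012 m or angle between any of wheel_in1, wheel_in2, wheel_a, wheel_b's own z axis and vertical above 0.6 rad).
It fails at once if a bystander (roll of tape, car body, side cutters, calliper, wood block) is moved by more than 25 mm (distance of any of tape_roll, body_a, cutters, gauge, block_dark from where it was at the start of the episode above 0.025 m).
It also fails if it takes over 64 s, if anything falls off the work surface, if the arm or the gripper's body presses on something with over 40 N, if the wrist force passes 120 N, or if a joint passes its speed limit or range.

ROBOT

A 7-joint arm with a two-finger parallel gripper is mounted at the origin on a cart in front of the work surface, level with it; the furniture and walls round the work are solid. World frame = base frame: x ahead of the robot, y to its left, z up, the work surface at z = 0. Lengths are in m, angles in rad, forces in N, time in s.
With the tool pointing down it reaches from about 0.4 to 0.85 m from the base axis. Payload 10.4 kg.
Tool frame: the origin (TCP) lies between the finger pads; the fingertips stand tcp_to_tips ahead of it and the grasp point (between the pads) lies 8 mm behind it (tcp_to_tips is the distance from the TCP to the fingertips, in m); z points along the fingers, y is the line along which they close (so a half turn about z gives the same grasp; the last joint's range is limited). The gripper opens to 85 mm and grips with 20 to 120 N. Pads are 22 mm wide; open, the fingers measure 114 mm over their backs; the gripper's body (76 mm by 85 mm) begins 54 mm behind the grasp point. The pads swing forward as they close: fully open they stand 13 mm farther back than shut.
Start: joints at [-1.172, 0.332, -0.065, 1.46, 0.022, 1.35, -0.088], TCP at [0.256, 0.57, 0.218] pointing down, gripper open.
Joint ranges: [-2.6, 2.6], [-0.5, 2.12], [-1.47, 1.34], [0.16, 2.42], [-1.27, 4.41], [0.06, 2.06], [-2.6, 2.6]. Speed limits (rad/s): [2.22, 2.22, 2.79, 2.79, 3.14, 3.14, 3.14].

INTERFACE

Orientations are given as a unit quaternion [x, y, z, w].
In Python, from workcell import * gives the robot as it stands.
- The arm moves only by the tool apply_moves, never from a script. Its argument "rows" is a list of rows, each an object of numbers: "x", "y", "z": the shift along the tool's x, y, z in mm; "ax", "ay", "az": the turn, a rotation vector about the tool's x, y, z in degrees; "gripper": the closure, from 0 (fully open) to 1 (shut). A call has 1 to 5 rows; each row shifts and turns the commanded pose from where the row before left it, along the tool's axes as they then stand; what a row does not reach is not made up. A row lasts 1/12 s, in which the tool goes at most 41.7 mm and 7.16 degrees, less where a joint would pass 70% of its speed; a pose out of reach is approached as far as the arm can. A call with a gripper value outside its range is refused whole. The fingers move at their own pace and stop on an object; "newtons" is the grip in N (left out, the last holds). Time passes only in rows, so rows that do not move let the fingers close. It gives the time, the measured TCP pose, the force, the opening and the grip force at its end, in the units of the state.
- get_obs(): the state, without advancing time (a new reading comes with each control period).
- camera(name): name is "scene" or "top" or "wrist"; returns a dict with "color" (420x560x3 uint8, red, green, blue), "fov_y" (degrees; the focal length in pixels is half the picture's height over the tangent of half this angle, whatever the lens; pixels are square), "cx", "cy" (the principal point, pixels), "k1" (the pictures are not rectified: a ray, as slopes to the right and down, at radius r is drawn at 1 + k1 r^2 times it, then the intrinsics apply), "rvec" (rotation vector, rad) and "tvec" (3), from world to camera coordinates, as OpenCV has them. Camera axes: x right, y down, z forward; pixel columns grow to the right and rows downward; lengths in m; the calibration is good to about 2 mm. A picture is of the moment at which its call begins. There is no depth.
- hand_in(): hands the job in; it is judged then, once.
The state is a dict: "clock": time; "joint_pos": joint angles; "joint_velocities": joint speeds; "tau": joint torques, N m; "position": TCP position; "ee_rot": TCP orientation; "ft_force": force on the tool from outside, world axes, zero at the start; "torque": the same for the moment, N m; "grip_width": opening from 0.0 (shut) to 1.0 (fully open); "grasp_force": force on a finger pad.
Only numpy, scipy, OpenCV 4.12 (cv2) and the standard library are available. Lean on these libraries where they do the work, as an engineer would, in place of code of your own. Each camera call takes 0.05 s, during which the arm holds its last target. There are 200 camera calls.

## Working session

There is one attempt and no reset: what is moved stays moved. The work goes in short steps, Python scripts to look and compute and a tool call to move; the robot and the scene stay as the last step left them, time stands still between calls to the robot, and variables do not carry over. Pictures are saved under pics/ and viewed, at most 10 in all, crops included, and the job is handed in when it is done.

Besides the shell and the picture viewer there is one more tool, called after "Emit:" as name(argument=value, ...) on one line, values as JSON. apply_moves: Moves the arm, as the interface text tells. Its arguments: {"type":"object","properties":{"rows":{"type":"array","items":{"type":"object","properties":{"x":{"type":"number"},"y":{"type":"number"},"z":{"type":"number"},"ax":{"type":"number"},"ay":{"type":"number"},"az":{"type":"number"},"gripper":{"type":"number"}}}},"newtons":{"type":"number"}},"required":["rows"]}

```bash
ls; mkdir -p pics; cat > h.py <<'E'
from workcell import *
import numpy as np, cv2
def K(c):
    f=210/np.tan(np.radians(c['fov_y']/2)); return np.array([[f,0,c['cx']],[0,f,c['cy']],[0,0,1.]])
def ray(c,uv,z):
    uv=np.atleast_2d(np.array(uv,float))
    n=cv2.undistortPoints(uv[:,None],K(c),np.array([c['k1'],0,0,0.]),None,None,None) if 0 else None
    k=K(c); d=np.c_[(uv[:,0]-k[0,2])/k[0,0],(uv[:,1]-k[1,2])/k[1,1]]; s=d.copy()
    for _ in range(30): s=d/(1+c['k1']*(s**2).sum(1,keepdims=True))
    R=cv2.Rodrigues(np.array(c['rvec'],float))[0]; t=np.array(c['tvec'],float).ravel()
    o=-R.T@t; w=np.c_[s,np.ones(len(s))]@R
    return o+w*((z-o[2])/w[:,2])[:,None]
def proj(c,p):
    return cv2.projectPoints(np.atleast_2d(np.array(p,float)),np.array(c['rvec'],float),np.array(c['tvec'],float),K(c),np.array([c['k1'],0,0,0.]))[0][:,0]
def green(c):
    h=cv2.cvtColor(c['color'],cv2.COLOR_RGB2HSV); return cv2.inRange(h,(32,110,70),(60,255,255))
def wheels(c,z=.015,amin=60):
    m=cv2.morphologyEx(green(c),cv2.MORPH_CLOSE,np.ones((5,5)))
    out=[]
    for q in cv2.findContours(m,cv2.RETR_EXTERNAL,cv2.CHAIN_APPROX_SIMPLE)[0]:
        if cv2.contourArea(q)>amin:
            (u,v),r=cv2.minEnclosingCircle(q); x,y,w,h=cv2.boundingRect(q)
            out.append(((round(u),round(v)),round(r,1),(w,h),ray(c,(u,v),z)[0,:2].round(3)))
    return out
def save(c,n,s=1): cv2.imwrite('pics/'+n,cv2.resize(c['color'][:,:,::-1],None,fx=s,fy=s))
E
python3 - <<'E'
from h import *
import pickle
for n in('top','scene'):
    c=camera(n); save(c,n+'0.png',1.4); pickle.dump(c,open(n+'.pkl','wb'))
    print(n,c['fov_y'],c['k1'])
    for w in wheels(c): print(w)
o=get_obs(); print(o['clock'],o['position'],o['ee_rot'],o['grip_width']); import workcell; print([k for k in dir(workcell) if k[0]!='_'])
try: print(tcp_to_tips)
except Exception as e: print(e)
print(o.keys())
E
```

```text
pics
top 47.01192654055051 -0.04494704775841764
((344, 270), 18.5, (37, 26), array([ 0.374, -0.065]))
((286, 249), 7.5, (15, 15), array([0.44 , 0.114]))
((187, 242), 16.1, (33, 15), array([0.468, 0.429]))
((373, 216), 8.2, (16, 13), array([ 0.543, -0.165]))
((391, 205), 7.6, (15, 12), array([ 0.575, -0.223]))
((277, 202), 7.3, (15, 15), array([0.591, 0.142]))
((372, 194), 17.9, (34, 22), array([ 0.613, -0.166]))
((383, 166), 7.4, (15, 10), array([ 0.706, -0.205]))
((363, 162), 7.4, (15, 10), array([ 0.72, -0.14]))
((324, 163), 7.1, (9, 15), array([ 0.717, -0.014]))
((343, 160), 7.3, (9, 15), array([ 0.727, -0.074]))
((386, 148), 7.2, (15, 8), array([ 0.765, -0.217]))
((366, 144), 7.3, (15, 9), array([ 0.778, -0.152]))
((339, 141), 7.2, (9, 15), array([ 0.791, -0.063]))
((284, 139), 7.2, (14, 12), array([0.801, 0.117]))
((300, 128), 7.5, (14, 12), array([0.835, 0.063]))
((274, 123), 7.0, (14, 10), array([0.855, 0.148]))
((292, 113), 6.8, (13, 12), array([0.888, 0.09 ]))
((266, 109), 6.7, (14, 13), array([0.904, 0.176]))
((372, 83), 15.0, (30, 16), array([ 0.99 , -0.179]))
((452, 57), 
[... 448 characters left out ...]
)
((358, 246), 15.0, (30, 24), array([ 0.366, -0.052]))
((249, 210), 10.3, (10, 20), array([0.819, 0.077]))
((345, 206), 10.5, (12, 21), array([ 0.593, -0.234]))
((301, 200), 36.4, (73, 32), array([ 0.74, -0.13]))
((276, 172), 21.8, (36, 30), array([ 1.017, -0.231]))
((128, 208), 67.5, (134, 89), array([1.146, 0.432]))
((310, 150), 8.5, (13, 16), array([ 1.106, -0.544]))
0.1 [0.25572979 0.56991971 0.21689987] [ 2.09314792e-01  9.77848115e-01 -6.08250325e-04 -1.07723029e-04] 1.0019752553515278
['MotionError', 'camera', 'get_obs', 'hand_in', 'tcp_to_tips']
0.011
dict_keys(['clock', 'joint_pos', 'joint_velocities', 'tau', 'position', 'ee_rot', 'ft_force', 'torque', 'grasp_force', 'grip_width'])
```

View pics/top0.png

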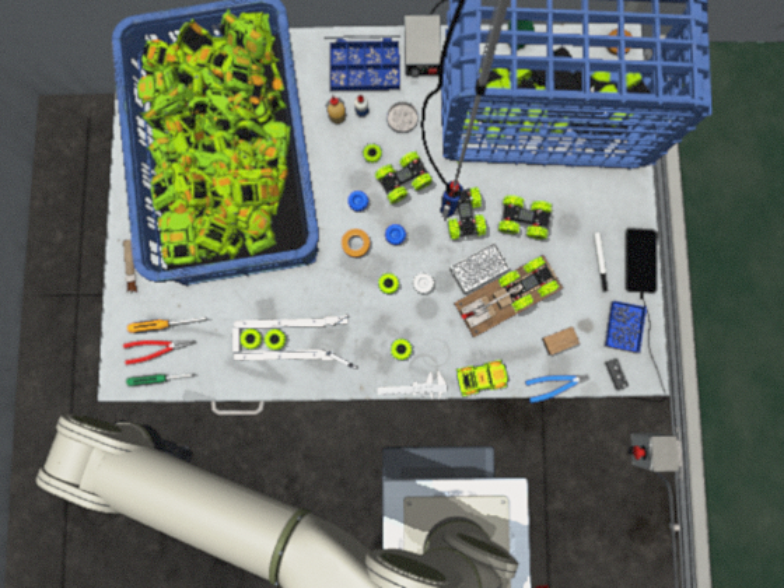

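View pics/scene0.png

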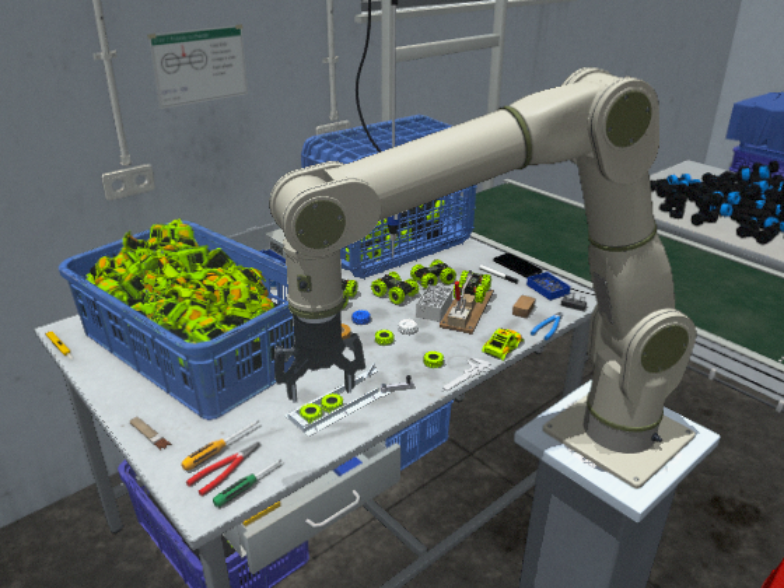

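```bash
python3 - <<'E'
from h import *
import pickle
c=pickle.load(open('top.pkl','rb')); k=c['color'][185:275,155:305]
cv2.imwrite('pics/crop.png',cv2.resize(k[:,:,::-1],None,fx=5,fy=5,interpolation=cv2.INTER_CUBIC))
E
```

```text
(no output)
```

View pics/crop.png

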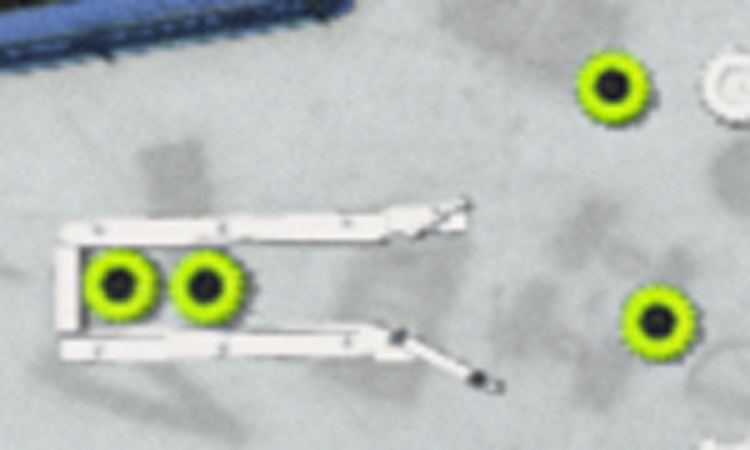

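```bash
python3 - <<'E'
from h import *
import pickle
c=pickle.load(open('top.pkl','rb'))
g=lambda u,v,z: ray(c,(155+(u+.5)/5-.5,185+(v+.5)/5-.5),z)[0]
a=(g(98,229,.003)+g(98,350,.003))/2; b=(g(348,222,.003)+g(348,341,.003))/2
ex=(a-b)[:2]/np.linalg.norm((a-b)[:2]); ey=np.array([-ex[1],ex[0]])
print('mid',a,b,'ang',np.degrees(np.arctan2(ex[1],ex[0])))
piv=g(398,336,.018)[:2]; peg=g(478,378,.035)[:2]
print('piv',piv,'peg',peg, np.linalg.norm(peg-piv), 'tip',g(497,388,.016))
stop=(g(80,289,.018))[:2]
print('stop',stop)
O1=piv+.103*ex-.036*ey; O2=stop-.1*ex
print(O1,O2)
for u,v in [(120,285),(207,287),(614,87),(658,322)]:
    p=g(u,v,.018)[:2]; d=p-O1; print('wheel',p,'rack',d@ex,d@ey)
d=a[:2]-O1; print(d@ey,(b[:2]-O1)@ey, (stop-O1)@ex)
d=peg-piv; print('gate',np.arctan2(d@-ex,d@-ey), 'mouth',O1-.103*ex)
E
```

```text
mid [0.46593195 0.47337942 0.003     ] [0.46929747 0.31242296 0.003     ] ang 91.19785116858267
piv [0.43307819 0.27869354] peg [0.40539231 0.22696093] 0.058675130296372835 tip [0.39978965 0.21632417 0.016     ]
stop [0.46501989 0.48147096]
[0.46691712 0.38242361] [0.46711038 0.38149282]
wheel [0.4672946  0.45591919] rack 0.07347163134535034 -0.0019138173791704949
wheel [0.46542352 0.40031734] rack 0.017921048375796386 0.0011192039302429602
wheel [0.59068484 0.14048955] rack -0.24446854591010225 -0.11868306070908691
wheel [0.4400056  0.11432659] rack -0.2674758428537432 0.032510187511701795
-0.00091647084066093 -0.0009164708406609296 0.09906537240036471
gate 2.083091058911732 mouth [0.46907032 0.27944612]
```

Emit:
apply_moves(rows=[{"az": -6.35,"gripper": 0.3},{"az": -6.35},{"az": -6.35},{"az": -6.35},{"y": -30,"x": -12}], newtons=20)

```text
invalid input at $.rows[0]: expected keys x, y, z, ax, ay, az, gripper
```

Emit:
apply_moves(rows=[{"x": -13,"y": -36},{"x": -13,"y": -36},{"x": -13,"y": -36},{"x": -13,"y": -36},{"x": -13,"y": -36}])

```text
invalid input at $.rows[0]: expected keys x, y, z, ax, ay, az, gripper
```

Emit:
apply_moves(rows=[{"x": -13,"y": -36},{"x": -13,"y": -36},{"x": -13,"y": -36},{"x": -13,"y": -36},{"x": -13,"y": -36}])

```text
invalid input at $.rows[0]: expected keys x, y, z, ax, ay, az, gripper
```

```bash
cat >> h.py <<'E'
O=np.array([.4671,.382]); an=np.radians(91.2); EX=np.array([np.cos(an),np.sin(an)]); EY=np.array([-EX[1],EX[0]])
def rk(p): d=np.asarray(p)[:2]-O; return np.array([d@EX,d@EY]).round(4)
def st():
    o=get_obs(); q=o['ee_rot']; from scipy.spatial.transform import Rotation as Ro
    R=Ro.from_quat(q).as_matrix(); print('t',round(o['clock'],2),'rack x,y',rk(o['position']),'z',round(o['position'][2],4),'yang',np.degrees(np.arctan2(R[1,1],R[0,1])).round(2),'tilt',R[:2,2].round(4),'grip',round(o['grip_width'],3),'F',np.round(o['ft_force'],1))
E
python3 - <<'E'
from h import *
st()
E
```

```text
t 0.1 rack x,y [0.1923 0.2074] z 0.2169 yang 65.84 tilt [-0.0005 -0.0011] grip 1.002 F [-0.3  0.3  0.5]
```

All keys are required.

Emit:
apply_moves(rows=[{"x": 0,"y": 0,"z": 0,"ax": 0,"ay": 0,"az": -6.35,"gripper": 0.3},{"x": 0,"y": 0,"z": 0,"ax": 0,"ay": 0,"az": -6.35,"gripper": 0.3},{"x": 0,"y": 0,"z": 0,"ax": 0,"ay": 0,"az": -6.35,"gripper": 0.3},{"x": 0,"y": 0,"z": 0,"ax": 0,"ay": 0,"az": -6.35,"gripper": 0.3},{"x": -12,"y": -30,"z": 0,"ax": 0,"ay": 0,"az": 0,"gripper": 0.3}], newtons=20)

```text
clock: 0.52
position: [0.2642, 0.5439, 0.2163]
ee_rot: [-0.018, 1.0, 0.0, -0.001]
ft_force: [-0.1, 0.6, 0.0]
grip_width: 0.698
grasp_force: 0.0
```

Emit:
apply_moves(rows=[{"x": -13,"y": -36,"z": 0,"ax": 0,"ay": 0,"az": 0,"gripper": 0.3},{"x": -13,"y": -36,"z": 0,"ax": 0,"ay": 0,"az": 0,"gripper": 0.3},{"x": -13,"y": -36,"z": 0,"ax": 0,"ay": 0,"az": 0,"gripper": 0.3},{"x": -13,"y": -36,"z": 0,"ax": 0,"ay": 0,"az": 0,"gripper": 0.3},{"x": -13,"y": -36,"z": 0,"ax": 0,"ay": 0,"az": 0,"gripper": 0.3}])

```text
clock: 0.93
position: [0.3376, 0.36, 0.2173]
ee_rot: [-0.011, 1.0, -0.0, -0.0]
ft_force: [1.5, -0.0, 0.5]
grip_width: 0.703
grasp_force: 0.0
```

Emit:
apply_moves(rows=[{"x": -13,"y": -36,"z": 0,"ax": 0,"ay": 0,"az": 0,"gripper": 0.3},{"x": -13,"y": -36,"z": 0,"ax": 0,"ay": 0,"az": 0,"gripper": 0.3},{"x": -13,"y": -36,"z": 0,"ax": 0,"ay": 0,"az": 0,"gripper": 0.3},{"x": -13,"y": -36,"z": 0,"ax": 0,"ay": 0,"az": 0,"gripper": 0.3},{"x": -13,"y": -36,"z": 0,"ax": 0,"ay": 0,"az": 0,"gripper": 0.3}])

```text
clock: 1.35
position: [0.4063, 0.1814, 0.2175]
ee_rot: [-0.011, 1.0, 0.0, -0.0]
ft_force: [1.2, -0.3, -0.5]
grip_width: 0.703
grasp_force: 0.0
```

```bash
python3 - <<'E'
from h import *
st()
c=camera('wrist'); save(c,'w1.png')
for w in wheels(c,.018,150): print(w,rk(w[3]))
E
```

```text
t 1.35 rack x,y [-0.1992  0.065 ] z 0.2175 yang 91.24 tilt [-0.0002  0.0002] grip 0.703 F [ 1.2 -0.3 -0.5]
((140, 396), 23.6, (33, 48), array([ 0.734, -0.012])) [-0.3995 -0.2586]
((24, 334), 28.3, (49, 37), array([ 0.635, -0.167])) [-0.5524 -0.1564]
((245, 316), 19.3, (37, 38), array([0.59 , 0.143])) [-0.2415 -0.1179]
((5, 282), 13.5, (19, 26), array([ 0.553, -0.173])) [-0.5567 -0.0743]
((481, 228), 43.1, (87, 42), array([0.464, 0.426])) [0.0441 0.0022]
((221, 203), 21.8, (43, 43), array([0.44 , 0.117])) [-0.2644  0.0326]
((63, 147), 53.2, (105, 71), array([ 0.378, -0.059])) [-0.439   0.0983]
```

View pics/w1.png

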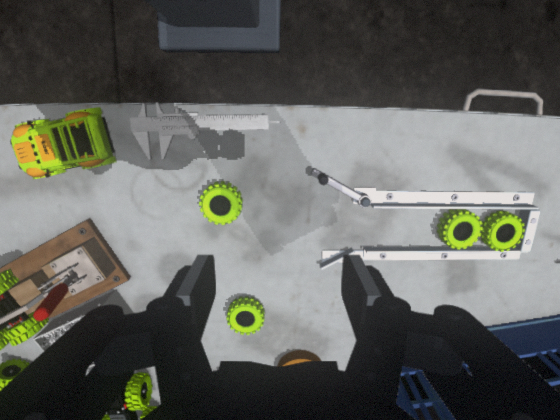

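Emit:
apply_moves(rows=[{"x": -16,"y": -33.5,"z": 0,"ax": 0,"ay": 0,"az": 0,"gripper": 0.3},{"x": -16,"y": -33.5,"z": 0,"ax": 0,"ay": 0,"az": 0,"gripper": 0.3},{"x": 0,"y": 0,"z": 40,"ax": 0,"ay": 0,"az": 0,"gripper": 0.3},{"x": 0,"y": 0,"z": 40,"ax": 0,"ay": 0,"az": 0,"gripper": 0.3},{"x": 0,"y": 0,"z": 40,"ax": 0,"ay": 0,"az": 0,"gripper": 0.3}])

```text
clock: 1.82
position: [0.44, 0.1168, 0.0965]
ee_rot: [-0.01, 1.0, 0.0, 0.001]
ft_force: [0.4, 0.8, -1.4]
grip_width: 0.7
grasp_force: 0.0
```

```bash
python3 - <<'E'
from h import *
st()
c=camera('wrist'); save(c,'w2.png')
for w in wheels(c,.018,400): print(w,rk(w[3]))
E
```

```text
t 1.82 rack x,y [-0.2646  0.0327] z 0.0965 yang 91.14 tilt [0.0016 0.001 ] grip 0.7 F [ 0.4  0.8 -1.4]
((303, 360), 25.4, (51, 28), array([0.584, 0.142])) [-0.2424 -0.1118]
((277, 207), 32.8, (64, 66), array([0.44 , 0.116])) [-0.2654  0.0327]
((56, 117), 67.4, (119, 107), array([ 0.375, -0.045])) [-0.425  0.101]
```

Emit:
apply_moves(rows=[{"x": 0,"y": 0,"z": 30,"ax": 0,"ay": 0,"az": 0,"gripper": 0.3},{"x": 0,"y": 0,"z": 28,"ax": 0,"ay": 0,"az": 0,"gripper": 0.3},{"x": 0,"y": 0,"z": 16,"ax": 0,"ay": 0,"az": 0,"gripper": 0.3},{"x": 0,"y": 0,"z": 8,"ax": 0,"ay": 0,"az": 0,"gripper": 0.3},{"x": 0,"y": 0,"z": 0,"ax": 0,"ay": 0,"az": 0,"gripper": 0.3}])

```text
clock: 2.28
position: [0.4389, 0.1171, 0.0149]
ee_rot: [-0.011, 1.0, -0.001, -0.001]
ft_force: [-0.2, -0.1, 0.0]
grip_width: 0.702
grasp_force: 0.0
```

Emit:
apply_moves(rows=[{"x": 0,"y": 0,"z": 0,"ax": 0,"ay": 0,"az": 0,"gripper": 0.4},{"x": 0,"y": 0,"z": 0,"ax": 0,"ay": 0,"az": 0,"gripper": 0.44},{"x": 0,"y": 0,"z": 0,"ax": 0,"ay": 0,"az": 0,"gripper": 0.47},{"x": 0,"y": 0,"z": 0,"ax": 0,"ay": 0,"az": 0,"gripper": 0.47}])

```text
clock: 2.62
position: [0.4403, 0.1174, 0.0166]
ee_rot: [-0.011, 1.0, 0.0, 0.001]
ft_force: [0.3, -0.2, 0.3]
grip_width: 0.527
grasp_force: 0.0
```

```bash
python3 - <<'E'
from h import *
st(); print(get_obs()['grasp_force'])
c=camera('wrist'); save(c,'w3.png')
E
```

```text
t 2.62 rack x,y [-0.2639  0.0323] z 0.0166 yang 91.23 tilt [0.0015 0.0009] grip 0.527 F [ 0.3 -0.2  0.3]
0.0
```

View pics/w3.png

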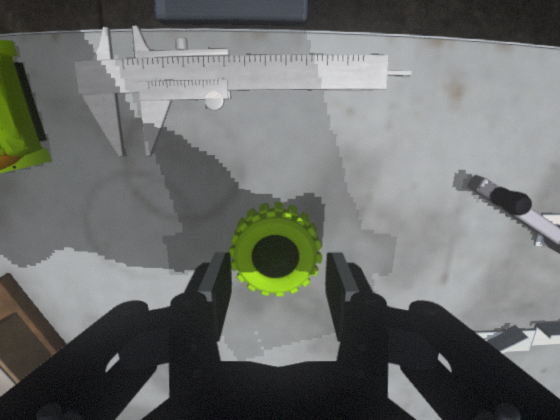

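```bash
python3 - <<'E'
from h import *
st(); c=camera('wrist')
P=get_obs()['position']
for w in wheels(c,.018,400): print(w,rk(w[3]))
for z in (.006,.018,.03):
  for dy in(-.0224,0,.0224): print(z,dy,proj(c,[P[0],P[1]+dy,z]).round(0))
E
```

```text
t 2.67 rack x,y [-0.264   0.0325] z 0.0164 yang 91.24 tilt [0.0013 0.0008] grip 0.526 F [-0.1  0.2 -0.5]
((275, 250), 47.6, (93, 94), array([0.439, 0.116])) [-0.2654  0.0337]
((10, 106), 67.2, (51, 134), array([ 0.368, -0.013])) [-0.3928  0.1074]
0.006 -0.0224 [[238. 241.]]
0.006 0 [[278. 242.]]
0.006 0.0224 [[318. 243.]]
0.018 -0.0224 [[235. 251.]]
0.018 0 [[278. 251.]]
0.018 0.0224 [[321. 252.]]
0.03 -0.0224 [[232. 261.]]
0.03 0 [[278. 262.]]
0.03 0.0224 [[324. 263.]]
```

Emit:
apply_moves(rows=[{"x": 0,"y": 0,"z": 0,"ax": 0,"ay": 0,"az": 0,"gripper": 0.52},{"x": 0,"y": 0,"z": 0,"ax": 0,"ay": 0,"az": 0,"gripper": 0.56},{"x": 0,"y": 0,"z": 0,"ax": 0,"ay": 0,"az": 0,"gripper": 0.56}])

```text
clock: 2.97
position: [0.4397, 0.1171, 0.0157]
ee_rot: [-0.011, 1.0, 0.0, 0.0]
ft_force: [0.1, 0.5, 0.1]
grip_width: 0.441
grasp_force: 0.0
```

```bash
python3 - <<'E'
from h import *
st(); c=camera('wrist'); save(c,'w4.png')
for w in wheels(c,.018,400): print(w,rk(w[3]))
print(get_obs()['grasp_force'])
E
```

```text
t 2.97 rack x,y [-0.2642  0.033 ] z 0.0157 yang 91.23 tilt [0.0001 0.0001] grip 0.441 F [0.1 0.5 0.1]
((276, 252), 48.2, (92, 95), array([0.439, 0.116])) [-0.2654  0.0337]
((13, 122), 53.2, (50, 104), array([ 0.375, -0.013])) [-0.393   0.1004]
0.0
```

View pics/w4.png

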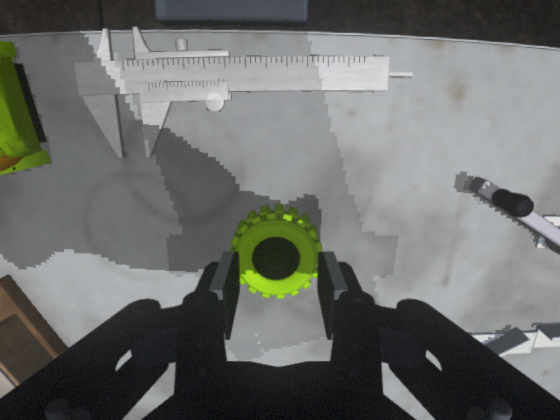

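Emit:
apply_moves(rows=[{"x": 0,"y": 0,"z": 0,"ax": 0,"ay": 0,"az": 0,"gripper": 0.3},{"x": 0,"y": 0,"z": 0,"ax": 0,"ay": 0,"az": 0,"gripper": 0.3},{"x": 0,"y": 0,"z": 0,"ax": 0,"ay": 0,"az": 0,"gripper": 0.3},{"x": 0,"y": 0,"z": 4,"ax": 0,"ay": 0,"az": 0,"gripper": 0.3},{"x": 0,"y": 0,"z": 0,"ax": 0,"ay": 0,"az": 0,"gripper": 0.3}])

```text
clock: 3.43
position: [0.4393, 0.117, 0.011]
ee_rot: [-0.011, 1.0, -0.0, -0.0]
ft_force: [-0.5, 0.5, -0.6]
grip_width: 0.701
grasp_force: 0.0
```

Emit:
apply_moves(rows=[{"x": 0,"y": 0,"z": 3,"ax": 0,"ay": 0,"az": 0,"gripper": 0.3},{"x": 0,"y": 0,"z": 0,"ax": 0,"ay": 0,"az": 0,"gripper": 0.3}])

```text
clock: 3.6
position: [0.4393, 0.117, 0.008]
ee_rot: [-0.011, 1.0, -0.0, -0.0]
ft_force: [0.2, -0.2, -0.3]
grip_width: 0.698
grasp_force: 0.0
```

Emit:
apply_moves(rows=[{"x": 0,"y": 0,"z": 3,"ax": 0,"ay": 0,"az": 0,"gripper": 0.3},{"x": 0,"y": 0,"z": 0,"ax": 0,"ay": 0,"az": 0,"gripper": 0.3}])

```text
clock: 3.77
position: [0.4394, 0.117, 0.0051]
ee_rot: [-0.011, 1.0, -0.0, -0.0]
ft_force: [-0.2, 0.2, -0.4]
grip_width: 0.7
grasp_force: 0.0
```

Emit:
apply_moves(rows=[{"x": 0,"y": 0,"z": 3,"ax": 0,"ay": 0,"az": 0,"gripper": 0.3},{"x": 0,"y": 0,"z": 0,"ax": 0,"ay": 0,"az": 0,"gripper": 0.3}])

```text
clock: 3.93
position: [0.4395, 0.117, 0.0022]
ee_rot: [-0.011, 1.0, -0.0, -0.0]
ft_force: [0.4, 0.6, 0.6]
grip_width: 0.699
grasp_force: 0.0
```

```bash
python3 - <<'E'
from h import *
st(); c=camera('wrist'); save(c,'w5.png')
E
```

```text
t 3.93 rack x,y [-0.2643  0.0332] z 0.0022 yang 91.24 tilt [-0.0004 -0.0001] grip 0.699 F [0.4 0.6 0.6]
```

View pics/w5.png

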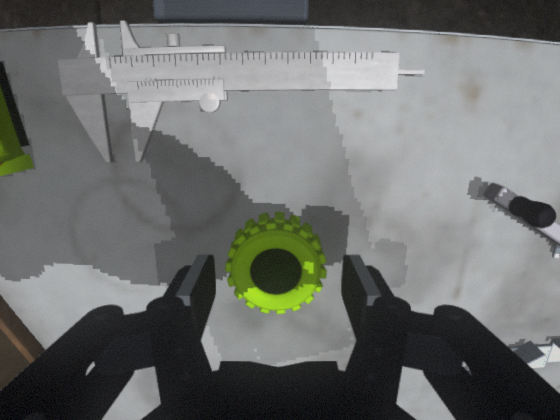

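```bash
python3 - <<'E'
from h import *
c=camera('wrist'); P=get_obs()['position']
for z in (-.01,0,.01,.02,.03,.04): print(z,[proj(c,[P[0]+dx,P[1]+dy,z])[0].round(0).tolist() for dx,dy in((-.011,-.03),(-.011,.03),(.011,.03),(-.011,.037))])
E
```

```text
-0.01 [[224.0, 222.0], [333.0, 224.0], [330.0, 260.0], [346.0, 224.0]]
0 [[221.0, 228.0], [336.0, 230.0], [333.0, 268.0], [349.0, 231.0]]
0.01 [[218.0, 235.0], [340.0, 238.0], [336.0, 277.0], [354.0, 238.0]]
0.02 [[214.0, 244.0], [343.0, 246.0], [340.0, 288.0], [358.0, 246.0]]
0.03 [[210.0, 253.0], [348.0, 255.0], [343.0, 299.0], [364.0, 256.0]]
0.04 [[205.0, 263.0], [353.0, 266.0], [348.0, 312.0], [370.0, 266.0]]
```

Emit:
apply_moves(rows=[{"x": 0,"y": 0,"z": 3,"ax": 0,"ay": 0,"az": 0,"gripper": 0.3},{"x": 0,"y": 0,"z": 0,"ax": 0,"ay": 0,"az": 0,"gripper": 0.3}])

```text
clock: 4.2
position: [0.4395, 0.1171, -0.0007]
ee_rot: [-0.011, 1.0, 0.0, -0.0]
ft_force: [0.1, 0.1, 0.2]
grip_width: 0.701
grasp_force: 0.0
```

Emit:
apply_moves(rows=[{"x": 0,"y": 0,"z": 2,"ax": 0,"ay": 0,"az": 0,"gripper": 0.3},{"x": 0,"y": 0,"z": 0,"ax": 0,"ay": 0,"az": 0,"gripper": 0.3}])

```text
clock: 4.37
position: [0.4395, 0.117, -0.0027]
ee_rot: [-0.011, 1.0, -0.0, -0.0]
ft_force: [-0.3, -0.7, -0.4]
grip_width: 0.701
grasp_force: 0.0
```

Emit:
apply_moves(rows=[{"x": 0,"y": 0,"z": 3,"ax": 0,"ay": 0,"az": 0,"gripper": 0.3},{"x": 0,"y": 0,"z": 0,"ax": 0,"ay": 0,"az": 0,"gripper": 0.3}])

```text
clock: 4.53
position: [0.4394, 0.117, -0.0058]
ee_rot: [-0.011, 1.0, -0.0, -0.0]
ft_force: [0.3, -1.0, -0.4]
grip_width: 0.699
grasp_force: 0.0
```

```bash
python3 - <<'E'
from h import *
st(); c=camera('scene'); P=get_obs()['position']
u,v=proj(c,[P[0],P[1],.03])[0]; u,v=int(u),int(v)
k=c['color'][v-55:v+35,u-60:u+60]; print(u,v)
cv2.imwrite('pics/s5.png',cv2.resize(k[:,:,::-1],None,fx=6,fy=6,interpolation=cv2.INTER_CUBIC))
E
```

```text
t 4.53 rack x,y [-0.2643  0.0332] z -0.0058 yang 91.23 tilt [-0.0004 -0.0001] grip 0.699 F [ 0.3 -1.  -0.4]
309 251
```

View pics/s5.png

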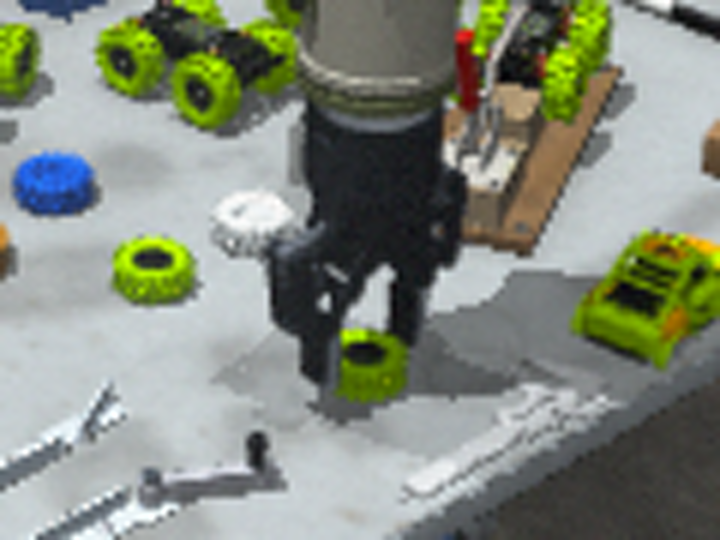

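```bash
python3 - <<'E'
from h import *
c=camera('scene')
for z in (0,.005,.01,.015,.02): print(z,[proj(c,[.4394+dx,.117+dy,z])[0].round(1).tolist() for dx,dy in((-.011,.03),(-.011,.044),(.011,.044))])
E
```

```text
0 [[304.8, 263.6], [301.7, 265.2], [297.2, 262.3]]
0.005 [[304.8, 262.4], [301.8, 264.0], [297.3, 261.1]]
0.01 [[304.9, 261.1], [301.8, 262.8], [297.3, 259.8]]
0.015 [[304.9, 259.9], [301.9, 261.5], [297.3, 258.6]]
0.02 [[305.0, 258.7], [301.9, 260.3], [297.4, 257.4]]
```

Emit:
apply_moves(rows=[{"x": 0,"y": 0,"z": 4,"ax": 0,"ay": 0,"az": 0,"gripper": 0.3},{"x": 0,"y": 0,"z": 0,"ax": 0,"ay": 0,"az": 0,"gripper": 0.3}])

```text
clock: 4.8
position: [0.4394, 0.117, -0.0099]
ee_rot: [-0.011, 1.0, -0.0, -0.0]
ft_force: [0.1, -1.2, 1.2]
grip_width: 0.701
grasp_force: 0.0
```

Emit:
apply_moves(rows=[{"x": 0,"y": 0,"z": 3,"ax": 0,"ay": 0,"az": 0,"gripper": 0.3},{"x": 0,"y": 0,"z": 0,"ax": 0,"ay": 0,"az": 0,"gripper": 0.3}])

```text
clock: 4.97
position: [0.4394, 0.117, -0.0129]
ee_rot: [-0.011, 1.0, -0.0, -0.0]
ft_force: [-1.0, 0.1, 0.3]
grip_width: 0.702
grasp_force: 0.0
```

Emit:
apply_moves(rows=[{"x": 0,"y": 0,"z": 2,"ax": 0,"ay": 0,"az": 0,"gripper": 0.4},{"x": 0,"y": 0,"z": 0,"ax": 0,"ay": 0,"az": 0,"gripper": 0.46},{"x": 0,"y": 0,"z": 0,"ax": 0,"ay": 0,"az": 0,"gripper": 0.46}])

```text
clock: 5.22
position: [0.4396, 0.1171, -0.0145]
ee_rot: [-0.011, 1.0, 0.0, -0.0]
ft_force: [-0.6, 0.1, -0.2]
grip_width: 0.559
grasp_force: 20.7
```

Emit:
apply_moves(rows=[{"x": -4,"y": 8,"z": 0,"ax": 0,"ay": 0,"az": 0,"gripper": 0.46},{"x": -9,"y": 17,"z": 0,"ax": 0,"ay": 0,"az": 0,"gripper": 0.46},{"x": -9,"y": 18,"z": 0,"ax": 0,"ay": 0,"az": 0,"gripper": 0.46},{"x": -9,"y": 18,"z": 0,"ax": 0,"ay": 0,"az": 0,"gripper": 0.46},{"x": -2,"y": 13,"z": 0,"ax": 0,"ay": 0,"az": 0,"gripper": 0.46}])

```text
clock: 5.63
position: [0.4723, 0.1943, -0.0142]
ee_rot: [-0.011, 1.0, 0.001, 0.001]
ft_force: [-0.8, -0.0, -0.5]
grip_width: 0.556
grasp_force: 20.7
```

```bash
python3 - <<'E'
from h import *
st(); c=camera('wrist'); c2=camera('top')
for w in wheels(c,.018,400): print(w,rk(w[3]))
print([ (w[0],rk(w[3])) for w in wheels(c2,.018) if .4<w[3][0]<.6 and w[3][1]>0])
cv2.imwrite('pics/w6.png',c['color'][:,:,::-1])
E
```

```text
t 5.63 rack x,y [-0.1878 -0.0013] z -0.0142 yang 91.28 tilt [0.0013 0.001 ] grip 0.556 F [-0.8 -0.  -0.5]
((278, 280), 57.8, (112, 113), array([0.472, 0.194])) [-0.1881 -0.001 ]
[((187, 242), array([ 0.047 , -0.0009])), ((277, 202), array([-0.2425, -0.1188]))]
```

View pics/w6.png

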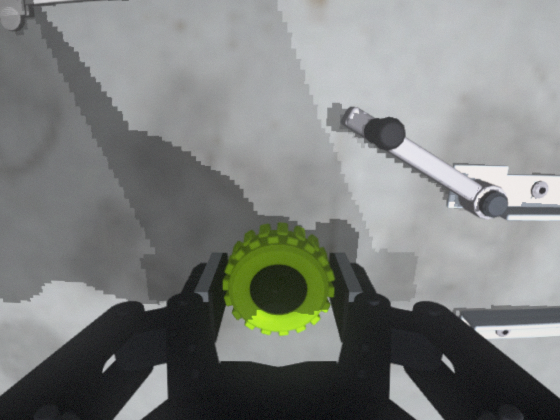

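```bash
python3 - <<'E'
from h import *
c=camera('wrist')
print('pivot',rk(ray(c,(492,204),.018)[0]),'peg',rk(ray(c,(387,132),.035)[0]))
for uv in((530,209),(530,215),(530,309),(530,305)): print(uv,[rk(ray(c,uv,z)[0]).tolist() for z in(0,.014)])
g=cv2.cvtColor(c['color'],cv2.COLOR_RGB2GRAY); print(g[195:225,530]); print(g[295:330,530])
E
```

```text
pivot [-0.0996  0.0353] peg [-0.1522  0.0646]
(530, 209) [[-0.0666, 0.0275], [-0.0785, 0.0319]]
(530, 215) [[-0.0659, 0.0245], [-0.0779, 0.0292]]
(530, 309) [[-0.052, -0.0288], [-0.0653, -0.0189]]
(530, 305) [[-0.0527, -0.0262], [-0.0659, -0.0166]]
[103 116 143 188 195 181 212 232 236 236 224 170 162 159 148 117  88  84
  81  90  87  89 102 159 220 234 236 232 211 146]
[190 190 191 192 190 191 191 190 186 187 184 185 182 179 127 120 111  89
  86  87  86  87  86  82  84  82  83  85  86  89  89 107 153 207 230]
```

Emit:
apply_moves(rows=[{"x": 0,"y": 15,"z": 0,"ax": 0,"ay": 0,"az": 0,"gripper": 0.46},{"x": 1,"y": 20,"z": 0,"ax": 0,"ay": 0,"az": 0,"gripper": 0.46},{"x": 0,"y": 20,"z": 0,"ax": 0,"ay": 0,"az": 0,"gripper": 0.46},{"x": 0,"y": 20,"z": 0,"ax": 0,"ay": 0,"az": 0,"gripper": 0.46},{"x": 0,"y": 15,"z": 0,"ax": 0,"ay": 0,"az": 0,"gripper": 0.46}])

```text
clock: 6.2
position: [0.4677, 0.2825, -0.0144]
ee_rot: [-0.011, 1.0, -0.0, -0.0]
ft_force: [-0.1, -0.0, -0.4]
grip_width: 0.552
grasp_force: 20.7
```

Emit:
apply_moves(rows=[{"x": 0,"y": 15,"z": 0,"ax": 0,"ay": 0,"az": 0,"gripper": 0.46},{"x": 0,"y": 15,"z": 0,"ax": 0,"ay": 0,"az": 0,"gripper": 0.46},{"x": 0,"y": 0,"z": 0,"ax": 0,"ay": 0,"az": 0,"gripper": 0.46},{"x": 0,"y": 0,"z": 0,"ax": 0,"ay": 0,"az": 0,"gripper": 0.38},{"x": 0,"y": 0,"z": 0,"ax": 0,"ay": 0,"az": 0,"gripper": 0.38}])

```text
clock: 6.62
position: [0.4677, 0.3107, -0.0145]
ee_rot: [-0.01, 1.0, -0.0, -0.0]
ft_force: [0.2, -0.2, -0.1]
grip_width: 0.619
grasp_force: 0.0
```

```bash
python3 - <<'E'
from h import *
st(); c=camera('wrist')
for w in wheels(c,.018,400): print(w,rk(w[3]))
E
```

```text
t 6.62 rack x,y [-0.0713  0.0009] z -0.0145 yang 91.19 tilt [-0.0001 -0.0008] grip 0.619 F [ 0.2 -0.2 -0.1]
((495, 280), 78.5, (142, 103), array([0.466, 0.407])) [0.025  0.0006]
((283, 279), 57.5, (113, 108), array([0.466, 0.313])) [-0.069   0.0025]
```

Emit:
apply_moves(rows=[{"x": 0,"y": 0,"z": -20,"ax": 0,"ay": 0,"az": 0,"gripper": 0.38},{"x": 0,"y": 0,"z": -30,"ax": 0,"ay": 0,"az": 0,"gripper": 0.38},{"x": -1,"y": -34,"z": 0,"ax": 0,"ay": 0,"az": 0,"gripper": 1},{"x": 0,"y": -35,"z": 0,"ax": 0,"ay": 0,"az": 0,"gripper": 1},{"x": 0,"y": 0,"z": 0,"ax": 0,"ay": 0,"az": 0,"gripper": 1}])

```text
clock: 7.08
position: [0.4712, 0.2346, 0.0359]
ee_rot: [-0.007, 1.0, -0.001, 0.0]
ft_force: [0.9, -0.2, -0.1]
grip_width: 0.205
grasp_force: 0.0
```

Emit:
apply_moves(rows=[{"x": 0,"y": 0,"z": 20,"ax": 0,"ay": 0,"az": 0,"gripper": 1},{"x": 0,"y": 0,"z": 14,"ax": 0,"ay": 0,"az": 0,"gripper": 1},{"x": 0,"y": 0,"z": 4,"ax": 0,"ay": 0,"az": 0,"gripper": 1},{"x": 0,"y": 0,"z": 0,"ax": 0,"ay": 0,"az": 0,"gripper": 1}])

```text
clock: 7.42
position: [0.4693, 0.2416, -0.0033]
ee_rot: [-0.01, 1.0, -0.001, -0.001]
ft_force: [-0.9, 0.3, 0.8]
grip_width: -0.002
grasp_force: 0.0
```

```bash
python3 - <<'E'
from h import *
st(); c=camera('wrist'); save(c,'w7.png')
for w in wheels(c,.018,400): print(w,rk(w[3]))
E
```

```text
t 7.42 rack x,y [-0.1404  0.0007] z -0.0033 yang 91.17 tilt [-0.0019 -0.0015] grip -0.002 F [-0.9  0.3  0.8]
((558, 263), 38.0, (27, 77), array([0.465, 0.378])) [-0.004   0.0022]
((423, 262), 55.4, (111, 99), array([0.464, 0.309])) [-0.0729  0.0046]
```

View pics/w7.png

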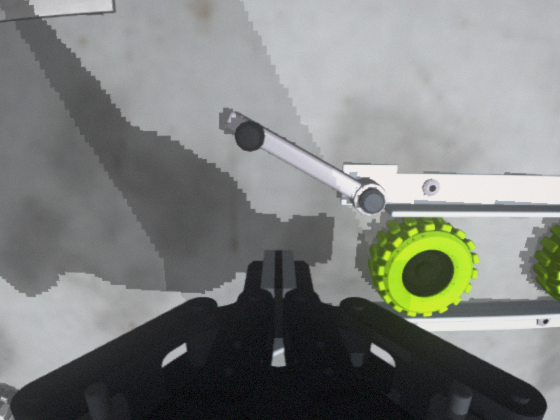

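Emit:
apply_moves(rows=[{"x": -1,"y": 18,"z": 0,"ax": 0,"ay": 0,"az": 0,"gripper": 1},{"x": 0,"y": 18,"z": 0,"ax": 0,"ay": 0,"az": 0,"gripper": 1},{"x": 0,"y": 15,"z": 0,"ax": 0,"ay": 0,"az": 0,"gripper": 1},{"x": 0,"y": 13,"z": 0,"ax": 0,"ay": 0,"az": 0,"gripper": 1},{"x": 0,"y": 10,"z": 0,"ax": 0,"ay": 0,"az": 0,"gripper": 1}])

```text
clock: 7.88
position: [0.4696, 0.3183, -0.0017]
ee_rot: [-0.011, 1.0, 0.0, 0.0]
ft_force: [-0.4, -2.0, 4.0]
grip_width: 0.001
grasp_force: 2.2
```

```bash
python3 - <<'E'
from h import *
st(); c=camera('wrist'); c2=camera('top')
for w in wheels(c,.018,400): print(w,rk(w[3]))
print([ (w[:3],rk(w[3])) for w in wheels(c2,.018) if .4<w[3][0]<.6 and w[3][1]>0])
E
```

```text
t 7.88 rack x,y [-0.0637 -0.0012] z -0.0017 yang 91.28 tilt [0.0008 0.0006] grip 0.001 F [-0.4 -2.   4. ]
((434, 265), 133.2, (258, 102), array([0.467, 0.392])) [ 0.01   -0.0001]
[(((178, 242), 7.7, (15, 14)), array([0.075 , 0.0005])), (((277, 202), 7.3, (15, 15)), array([-0.2425, -0.1188]))]
```

```bash
python3 - <<'E'
from h import *
c=camera('top')
for n,uv,z in(('clamp',(333,217),.157),('crate',(222,190),.205),('tape',(254,173),.018),('white',(302,202),.018)): p=ray(c,uv,z)[0]; print(n,p.round(3),rk(p))
E
```

```text
clamp [ 0.522 -0.022  0.157] [-0.4049 -0.0463]
crate [0.597 0.294 0.205] [-0.0902 -0.1277]
tape [0.687 0.215 0.018] [-0.1713 -0.2162]
white [0.59  0.062 0.018] [-0.3228 -0.1158]
```

Emit:
apply_moves(rows=[{"x": 0,"y": -10,"z": 0,"ax": 0,"ay": 0,"az": 0,"gripper": 1},{"x": 0,"y": 0,"z": -25,"ax": 0,"ay": 0,"az": 0,"gripper": 1},{"x": 0,"y": 0,"z": -38,"ax": 0,"ay": 0,"az": 0,"gripper": 0.3},{"x": -15,"y": -25,"z": 0,"ax": 0,"ay": 0,"az": 0,"gripper": 0.3},{"x": -20,"y": -30,"z": 0,"ax": 0,"ay": 0,"az": 0,"gripper": 0.3}])

```text
clock: 8.45
position: [0.5059, 0.2536, 0.0628]
ee_rot: [-0.013, 1.0, 0.002, 0.001]
ft_force: [1.5, -0.2, -1.2]
grip_width: 0.421
grasp_force: 0.0
```

Emit:
apply_moves(rows=[{"x": -25,"y": -33,"z": 0,"ax": 0,"ay": 0,"az": 0,"gripper": 0.3},{"x": -25,"y": -33,"z": 0,"ax": 0,"ay": 0,"az": 0,"gripper": 0.3},{"x": -22,"y": -33,"z": 0,"ax": 0,"ay": 0,"az": 0,"gripper": 0.3},{"x": -10,"y": -15,"z": 0,"ax": 0,"ay": 0,"az": 0,"gripper": 0.3},{"x": 0,"y": 0,"z": 0,"ax": 0,"ay": 0,"az": 0,"gripper": 0.3}])

```text
clock: 8.87
position: [0.5922, 0.1319, 0.0606]
ee_rot: [-0.006, 1.0, -0.002, 0.0]
ft_force: [-0.5, -0.4, -0.7]
grip_width: 0.695
grasp_force: 0.0
```

```bash
python3 - <<'E'
from h import *
st(); c=camera('wrist')
for w in wheels(c,.018,400): print(w,rk(w[3]))
E
```

```text
t 8.87 rack x,y [-0.2526 -0.1199] z 0.0606 yang 90.7 tilt [ 0.0008 -0.0031] grip 0.695 F [-0.5 -0.4 -0.7]
((122, 418), 18.6, (38, 17), array([0.77 , 0.001])) [-0.3873 -0.2949]
((20, 369), 29.4, (44, 45), array([ 0.724, -0.079])) [-0.4663 -0.2472]
((295, 223), 38.3, (74, 76), array([0.592, 0.143])) [-0.2416 -0.1199]
```

Emit:
apply_moves(rows=[{"x": 0,"y": 0,"z": 18,"ax": 0,"ay": 0,"az": 0,"gripper": 0.3},{"x": 0,"y": 0,"z": 0,"ax": 0,"ay": 0,"az": 0,"gripper": 0.3}])

```text
clock: 9.08
position: [0.5879, 0.1398, 0.04]
ee_rot: [-0.011, 1.0, -0.0, -0.002]
ft_force: [-1.3, -0.4, -1.0]
grip_width: 0.701
grasp_force: 0.0
```

```bash
python3 - <<'E'
from h import *
st(); c=camera('wrist')
for w in wheels(c,.018,400): print(w,rk(w[3]))
E
```

```text
t 9.08 rack x,y [-0.2447 -0.1157] z 0.04 yang 91.23 tilt [-0.004  -0.0008] grip 0.701 F [-1.3 -0.4 -1. ]
((283, 241), 41.7, (82, 83), array([0.592, 0.143])) [-0.2416 -0.1199]
```

Emit:
apply_moves(rows=[{"x": -2,"y": 2,"z": 15,"ax": 0,"ay": 0,"az": 0,"gripper": 0.3},{"x": 0,"y": 0,"z": 20,"ax": 0,"ay": 0,"az": 0,"gripper": 0.3},{"x": 0,"y": 0,"z": 15,"ax": 0,"ay": 0,"az": 0,"gripper": 0.3},{"x": 0,"y": 0,"z": 5,"ax": 0,"ay": 0,"az": 0,"gripper": 0.3},{"x": 0,"y": 0,"z": 0,"ax": 0,"ay": 0,"az": 0,"gripper": 0.3}])

```text
clock: 9.55
position: [0.591, 0.1425, -0.0131]
ee_rot: [-0.011, 1.0, -0.0, -0.001]
ft_force: [-0.5, -0.3, 0.8]
grip_width: 0.702
grasp_force: 0.0
```

```bash
python3 - <<'E'
from h import *
st(); c=camera('wrist')
for w in wheels(c,.018,400): print(w,rk(w[3]))
E
```

```text
t 9.55 rack x,y [-0.2421 -0.1188] z -0.0131 yang 91.27 tilt [-0.0022 -0.0006] grip 0.702 F [-0.5 -0.3  0.8]
((279, 281), 56.9, (112, 112), array([0.591, 0.143])) [-0.2415 -0.1189]
```

Emit:
apply_moves(rows=[{"x": 0,"y": 0,"z": 1,"ax": 0,"ay": 0,"az": 0,"gripper": 0.4},{"x": 0,"y": 0,"z": 0,"ax": 0,"ay": 0,"az": 0,"gripper": 0.46},{"x": 0,"y": 0,"z": 0,"ax": 0,"ay": 0,"az": 0,"gripper": 0.46}])

```text
clock: 9.85
position: [0.5929, 0.1427, -0.012]
ee_rot: [-0.011, 1.0, 0.0, 0.001]
ft_force: [-0.8, -0.3, 7.3]
grip_width: 0.558
grasp_force: 20.9
```

Emit:
apply_moves(rows=[{"x": 15,"y": 5,"z": 0,"ax": 0,"ay": 0,"az": 0,"gripper": 0.46},{"x": 28,"y": 8,"z": 0,"ax": 0,"ay": 0,"az": 0,"gripper": 0.46},{"x": 30,"y": 8,"z": 0,"ax": 0,"ay": 0,"az": 0,"gripper": 0.46},{"x": 28,"y": 8,"z": 0,"ax": 0,"ay": 0,"az": 0,"gripper": 0.46},{"x": 18,"y": 8,"z": 0,"ax": 0,"ay": 0,"az": 0,"gripper": 0.46}])

```text
clock: 10.27
position: [0.472, 0.1773, -0.012]
ee_rot: [-0.011, 1.0, 0.001, 0.001]
ft_force: [2.5, -0.0, 3.7]
grip_width: 0.559
grasp_force: 21.0
```

Emit:
apply_moves(rows=[{"x": 0,"y": 5,"z": 0,"ax": 0,"ay": 0,"az": 0,"gripper": 0.46},{"x": 0,"y": 0,"z": 0,"ax": 0,"ay": 0,"az": 0,"gripper": 0.46}])

```text
clock: 10.43
position: [0.4719, 0.1833, -0.0121]
ee_rot: [-0.012, 1.0, 0.001, 0.001]
ft_force: [-4.0, 1.7, 10.3]
grip_width: 0.555
grasp_force: 21.5
```

```bash
python3 - <<'E'
from h import *
st(); c=camera('wrist'); c2=camera('top')
for w in wheels(c,.018,400): print(w,rk(w[3]))
print([ (w[:3],rk(w[3])) for w in wheels(c2,.018) if .4<w[3][0]<.6 and w[3][1]>0])
E
```

```text
t 10.43 rack x,y [-0.1987 -0.0007] z -0.0121 yang 91.33 tilt [0.0012 0.0016] grip 0.555 F [-4.   1.7 10.3]
((278, 276), 57.0, (111, 111), array([0.471, 0.183])) [-0.199   0.0003]
[(((194, 242), 23.5, (48, 15)), array([ 0.023 , -0.0004]))]
```

Emit:
apply_moves(rows=[{"x": 0,"y": 15,"z": -2,"ax": 0,"ay": 0,"az": 0,"gripper": 0.46},{"x": 0,"y": 22,"z": 0,"ax": 0,"ay": 0,"az": 0,"gripper": 0.46},{"x": 0,"y": 22,"z": 0,"ax": 0,"ay": 0,"az": 0,"gripper": 0.46},{"x": 0,"y": 20,"z": 0,"ax": 0,"ay": 0,"az": 0,"gripper": 0.46},{"x": 0,"y": 18,"z": 0,"ax": 0,"ay": 0,"az": 0,"gripper": 0.46}])

```text
clock: 10.95
position: [0.4704, 0.2804, -0.0109]
ee_rot: [-0.011, 1.0, 0.0, 0.0]
ft_force: [0.5, -0.3, 0.5]
grip_width: 0.555
grasp_force: 20.7
```

Emit:
apply_moves(rows=[{"x": 0,"y": 8,"z": 0,"ax": 0,"ay": 0,"az": 0,"gripper": 0.46},{"x": 0,"y": 0,"z": 0,"ax": 0,"ay": 0,"az": 0,"gripper": 0.46}])

```text
clock: 11.12
position: [0.4698, 0.2888, -0.0112]
ee_rot: [-0.012, 1.0, 0.001, 0.0]
ft_force: [-0.2, -0.5, -1.1]
grip_width: 0.556
grasp_force: 20.7
```

```bash
python3 - <<'E'
from h import *
st(); c=camera('wrist')
for w in wheels(c,.018,400): print(w,rk(w[3]))
E
```

```text
t 11.12 rack x,y [-0.0932 -0.0007] z -0.0112 yang 91.38 tilt [0.0004 0.0011] grip 0.556 F [-0.2 -0.5 -1.1]
((467, 268), 99.1, (192, 101), array([0.463, 0.373])) [-0.0089  0.0043]
((278, 276), 57.0, (111, 110), array([0.469, 0.289])) [-0.093  0.   ]
```

Emit:
apply_moves(rows=[{"x": 0,"y": 0,"z": 0,"ax": 0,"ay": 0,"az": 0,"gripper": 0.38},{"x": 0,"y": 0,"z": 0,"ax": 0,"ay": 0,"az": 0,"gripper": 0.38},{"x": 0,"y": 0,"z": -20,"ax": 0,"ay": 0,"az": 0,"gripper": 0.38},{"x": 0,"y": 0,"z": -30,"ax": 0,"ay": 0,"az": 0,"gripper": 0.38},{"x": 0,"y": -33,"z": 0,"ax": 0,"ay": 0,"az": 0,"gripper": 1}])

```text
clock: 11.58
position: [0.4725, 0.2599, 0.0434]
ee_rot: [-0.014, 1.0, 0.003, 0.003]
ft_force: [0.8, 0.7, 0.2]
grip_width: 0.496
grasp_force: 0.0
```

Emit:
apply_moves(rows=[{"x": 0,"y": -33,"z": 0,"ax": 0,"ay": 0,"az": 0,"gripper": 1},{"x": 0,"y": 0,"z": 0,"ax": 0,"ay": 0,"az": 0,"gripper": 1},{"x": 0,"y": 0,"z": 20,"ax": 0,"ay": 0,"az": 0,"gripper": 1},{"x": 0,"y": 0,"z": 15,"ax": 0,"ay": 0,"az": 0,"gripper": 1},{"x": 0,"y": 0,"z": 0,"ax": 0,"ay": 0,"az": 0,"gripper": 1}])

```text
clock: 12.0
position: [0.4699, 0.2187, 0.0013]
ee_rot: [-0.01, 1.0, -0.001, -0.002]
ft_force: [-0.5, 0.0, -0.2]
grip_width: 0.001
grasp_force: 0.0
```

```bash
python3 - <<'E'
from h import *
st(); c=camera('wrist')
for w in wheels(c,.018,400): print(w,rk(w[3]))
E
```

```text
t 12.0 rack x,y [-0.1633  0.0007] z 0.0013 yang 91.13 tilt [-0.0035 -0.0024] grip 0.001 F [-0.5  0.  -0.2]
((538, 258), 48.4, (70, 91), array([0.465, 0.348])) [-0.0339  0.0028]
((414, 262), 53.6, (107, 101), array([0.467, 0.284])) [-0.098   0.0022]
```

Emit:
apply_moves(rows=[{"x": 0,"y": 15,"z": 0,"ax": 0,"ay": 0,"az": 0,"gripper": 1},{"x": 0,"y": 14,"z": 0,"ax": 0,"ay": 0,"az": 0,"gripper": 1},{"x": 0,"y": 12,"z": 0,"ax": 0,"ay": 0,"az": 0,"gripper": 1},{"x": 0,"y": 8,"z": 0,"ax": 0,"ay": 0,"az": 0,"gripper": 1},{"x": 0,"y": 0,"z": 0,"ax": 0,"ay": 0,"az": 0,"gripper": 1}])

```text
clock: 12.47
position: [0.4701, 0.2725, 0.004]
ee_rot: [-0.012, 1.0, 0.001, 0.0]
ft_force: [0.2, 0.2, -0.1]
grip_width: -0.003
grasp_force: 0.0
```

```bash
python3 - <<'E'
from h import *
st(); c=camera('wrist'); c2=camera('top')
for w in wheels(c,.018,400): print(w,rk(w[3]))
print([ (w[:3],rk(w[3])) for w in wheels(c2,.018) if .4<w[3][0]<.6 and w[3][1]>0])
E
```

```text
t 12.47 rack x,y [-0.1095 -0.0007] z 0.004 yang 91.41 tilt [0.0005 0.0013] grip -0.003 F [ 0.2  0.2 -0.1]
((429, 256), 135.4, (266, 97), array([0.465, 0.346])) [-0.0359  0.0029]
[(((190, 244), 19.0, (38, 15)), array([0.0392, 0.0083]))]
```

Emit:
apply_moves(rows=[{"x": 0,"y": 0,"z": 3,"ax": 0,"ay": 0,"az": 0,"gripper": 1},{"x": 0,"y": 3,"z": 0,"ax": 0,"ay": 0,"az": 0,"gripper": 1},{"x": 0,"y": 0,"z": 0,"ax": 0,"ay": 0,"az": 0,"gripper": 1}])

```text
clock: 12.82
position: [0.4707, 0.2723, 0.0007]
ee_rot: [-0.01, 1.0, -0.0, 0.0]
ft_force: [0.4, -0.5, 2.1]
grip_width: 0.002
grasp_force: 0.8
```

Emit:
apply_moves(rows=[{"x": 0,"y": 2,"z": 0,"ax": 0,"ay": 0,"az": 0,"gripper": 1},{"x": 0,"y": 0,"z": 0,"ax": 0,"ay": 0,"az": 0,"gripper": 1}])

```text
clock: 12.98
position: [0.4704, 0.2747, 0.0006]
ee_rot: [-0.011, 1.0, 0.0, -0.0]
ft_force: [0.0, -1.3, 2.2]
grip_width: 0.002
grasp_force: 1.0
```

Emit:
apply_moves(rows=[{"x": 0,"y": 2,"z": 0,"ax": 0,"ay": 0,"az": 0,"gripper": 1},{"x": 0,"y": 0,"z": 0,"ax": 0,"ay": 0,"az": 0,"gripper": 1}])

```text
clock: 13.15
position: [0.4702, 0.2771, 0.0006]
ee_rot: [-0.011, 1.0, 0.0, 0.0]
ft_force: [0.0, -1.3, 2.0]
grip_width: 0.0
grasp_force: 1.1
```

Emit:
apply_moves(rows=[{"x": 0,"y": 2,"z": 0,"ax": 0,"ay": 0,"az": 0,"gripper": 1},{"x": 0,"y": 0,"z": 0,"ax": 0,"ay": 0,"az": 0,"gripper": 1}])

```text
clock: 13.32
position: [0.4702, 0.2792, 0.0006]
ee_rot: [-0.011, 1.0, 0.0, 0.0]
ft_force: [-0.3, -1.6, 1.8]
grip_width: 0.001
grasp_force: 1.1
```

Emit:
apply_moves(rows=[{"x": 0,"y": 2,"z": 0,"ax": 0,"ay": 0,"az": 0,"gripper": 1},{"x": 0,"y": 0,"z": 0,"ax": 0,"ay": 0,"az": 0,"gripper": 1}])

```text
clock: 13.48
position: [0.4701, 0.2811, 0.0006]
ee_rot: [-0.011, 1.0, 0.0, 0.0]
ft_force: [-0.2, -1.0, 2.5]
grip_width: -0.002
grasp_force: 1.4
```

```bash
python3 - <<'E'
from h import *
st(); c=camera('wrist')
for w in wheels(c,.018,400): print(w,rk(w[3]), rk(ray(c,(w[0][0]-w[2][0]/2,w[0][1]),.012)[0]))
h=cv2.cvtColor(c['color'],cv2.COLOR_RGB2HSV); m=((h[...,2]<50)&(h[...,1]<200)).astype('uint8')
n,l,s,ce=cv2.connectedComponentsWithStats(m)
for i in range(1,n):
    if s[i,4]>80: print(s[i],ce[i].round(0), rk(ray(c,ce[i],.018)[0]), rk(ray(c,ce[i],.035)[0]))
E
```

```text
t 13.48 rack x,y [-0.101  -0.0009] z 0.0006 yang 91.25 tilt [0.0001 0.0001] grip -0.002 F [-0.2 -1.   2.5]
((431, 258), 133.5, (262, 95), array([0.465, 0.354])) [-0.0279  0.0027] [-0.0903  0.0002]
[133 118  37  28 576] [152. 131.] [-0.1543  0.0619] [-0.1479  0.063 ]
[523 244  37  42 862] [545. 265.] [ 0.0331 -0.0021] [0.0168 0.0068]
[325 248  45  42 811] [341. 272.] [-0.0706 -0.0045] [-0.0743  0.0047]
[   12   251   534   169 46237] [278. 366.] [-0.1011 -0.0611] [-0.1011 -0.045 ]
```

Emit:
apply_moves(rows=[{"x": 0,"y": 2,"z": 0,"ax": 0,"ay": 0,"az": 0,"gripper": 1},{"x": 0,"y": 0,"z": 0,"ax": 0,"ay": 0,"az": 0,"gripper": 1}])

```text
clock: 13.7
position: [0.4702, 0.283, 0.0007]
ee_rot: [-0.011, 1.0, 0.0, 0.0]
ft_force: [0.3, -1.4, 3.4]
grip_width: 0.003
grasp_force: 1.8
```

Emit:
apply_moves(rows=[{"x": 0,"y": 2,"z": 0,"ax": 0,"ay": 0,"az": 0,"gripper": 1},{"x": 0,"y": 0,"z": 0,"ax": 0,"ay": 0,"az": 0,"gripper": 1}])

```text
clock: 13.87
position: [0.4702, 0.2847, 0.0007]
ee_rot: [-0.011, 1.0, -0.0, 0.0]
ft_force: [0.4, -2.9, 4.8]
grip_width: 0.001
grasp_force: 3.0
```

Emit:
apply_moves(rows=[{"x": 0,"y": 1.5,"z": 0,"ax": 0,"ay": 0,"az": 0,"gripper": 1},{"x": 0,"y": 0,"z": 0,"ax": 0,"ay": 0,"az": 0,"gripper": 1}])

```text
clock: 14.03
position: [0.4703, 0.2851, 0.0007]
ee_rot: [-0.01, 1.0, -0.001, -0.0]
ft_force: [-0.7, -7.5, 7.8]
grip_width: -0.002
grasp_force: 5.4
```

Emit:
apply_moves(rows=[{"x": 0,"y": -12,"z": 0,"ax": 0,"ay": 0,"az": 0,"gripper": 1},{"x": 0,"y": -30,"z": 0,"ax": 0,"ay": 0,"az": 0,"gripper": 1},{"x": 0,"y": -25,"z": -35,"ax": 0,"ay": 0,"az": 0,"gripper": 1},{"x": 0,"y": 0,"z": -40,"ax": 0,"ay": 0,"az": 0,"gripper": 1},{"x": 0,"y": 0,"z": -40,"ax": 0,"ay": 0,"az": 0,"gripper": 1}])

```text
clock: 14.45
position: [0.4706, 0.2179, 0.115]
ee_rot: [-0.009, 1.0, -0.001, -0.001]
ft_force: [1.6, 2.2, 0.7]
grip_width: -0.0
grasp_force: 0.0
```

Emit:
apply_moves(rows=[{"x": 0,"y": 0,"z": 0,"ax": 0,"ay": 0,"az": 0,"gripper": 1},{"x": 0,"y": 0,"z": 0,"ax": 0,"ay": 0,"az": 0,"gripper": 1}])

```text
clock: 14.62
position: [0.4725, 0.2211, 0.1167]
ee_rot: [-0.011, 1.0, 0.002, 0.002]
ft_force: [-1.0, -0.2, -0.0]
grip_width: 0.004
grasp_force: 0.0
```

```bash
python3 - <<'E'
from h import *
st(); c=camera('wrist'); c2=camera('top')
def hubs(c):
    g=green(c); q=cv2.findContours(g,cv2.RETR_CCOMP,cv2.CHAIN_APPROX_NONE); 
    for k,hh in zip(q[0],q[1][0]):
        if hh[3]>=0 and cv2.contourArea(k)>8:
            (u,v),r=cv2.minEnclosingCircle(k); p=rk(ray(c,(u,v),.018)[0])
            if abs(p[1])<.03: print('hub',round(u),round(v),round(r,1),p)
for x in(c,c2):
    hubs(x); print([(w[:3],rk(w[3])) for w in wheels(x,.018) if .42<w[3][0]<.5 and w[3][1]>0])
h=cv2.cvtColor(c['color'],cv2.COLOR_RGB2HSV); m=((h[...,2]<60)).astype('uint8')
n,l,s,ce=cv2.connectedComponentsWithStats(m)
for i in range(1,n):
    if 60<s[i,4]<2000: print(s[i],ce[i].round(0), rk(ray(c,ce[i],.018)[0]), rk(ray(c,ce[i],.035)[0]))
E
```

```text
t 14.62 rack x,y [-0.161  -0.0021] z 0.1167 yang 91.25 tilt [0.0036 0.0034] grip 0.004 F [-1.  -0.2 -0. ]
hub 506 198 15.3 [ 0.0313 -0.0012]
hub 393 198 15.5 [-0.0664 -0.0011]
hub 451 197 15.4 [-0.0171 -0.0001]
[(((461, 200), 101.4, (200, 63)), array([-0.0081, -0.0027]))]
hub 208 242 3.4 [-0.0189  0.0025]
hub 192 242 3.7 [0.0295 0.0021]
hub 178 242 3.5 [ 0.0774 -0.0022]
[(((198, 243), 27.5, (55, 15)), array([0.0121, 0.0048]))]
[   0    0  129   34 1954] [59.  7.] [-0.3201  0.1433] [-0.3095  0.1385]
[438 183  27  27 552] [451. 196.] [-0.0174  0.0002] [-0.027   0.0049]
[380 185  28  27 573] [393. 198.] [-0.0663 -0.0012] [-0.0727  0.0036]
[493 185  26  27 513] [506. 198.] [ 0.0313 -0.0011] [0.0184 0.0037]
[544 190  16  25 328] [552. 203.] [ 0.0768 -0.0056] [ 0.061  -0.0005]
[  0 214  30  42 193] [ 13. 235.] [-0.3955 -0.0349] [-0.3799 -0.0279]
```

Emit:
apply_moves(rows=[{"x": 32,"y": 10,"z": 0,"ax": 0,"ay": 0,"az": 0,"gripper": 1},{"x": 32,"y": 11,"z": 0,"ax": 0,"ay": 0,"az": 0,"gripper": 1},{"x": 30,"y": 10,"z": 0,"ax": 0,"ay": 0,"az": 0,"gripper": 1},{"x": 0,"y": 0,"z": 30,"ax": 0,"ay": 0,"az": 0,"gripper": 1},{"x": 0,"y": 0,"z": 30,"ax": 0,"ay": 0,"az": 0,"gripper": 1}])

```text
clock: 15.13
position: [0.3753, 0.2504, 0.0538]
ee_rot: [-0.013, 1.0, 0.001, 0.0]
ft_force: [0.4, -0.2, -0.8]
grip_width: 0.001
grasp_force: 0.0
```

Emit:
apply_moves(rows=[{"x": 0,"y": 0,"z": 0,"ax": 0,"ay": 0,"az": 0,"gripper": 1},{"x": 0,"y": 0,"z": 0,"ax": 0,"ay": 0,"az": 0,"gripper": 1}])

```text
clock: 15.3
position: [0.3753, 0.2478, 0.0529]
ee_rot: [-0.011, 1.0, -0.002, -0.002]
ft_force: [0.9, -0.5, 1.6]
grip_width: -0.003
grasp_force: 0.0
```

```bash
python3 - <<'E'
from h import *
st()
E
```

```text
t 15.3 rack x,y [-0.1323  0.0946] z 0.0529 yang 91.24 tilt [-0.0038 -0.0037] grip -0.003 F [ 0.9 -0.5  1.6]
```

Lower, then begin the arc.

Emit:
apply_moves(rows=[{"x": 0,"y": 2,"z": 25,"ax": 0,"ay": 0,"az": 0,"gripper": 1},{"x": 0,"y": 0,"z": 15,"ax": 0,"ay": 0,"az": 0,"gripper": 1},{"x": 0,"y": 0,"z": 5,"ax": 0,"ay": 0,"az": 0,"gripper": 1},{"x": 0,"y": 0,"z": 0,"ax": 0,"ay": 0,"az": 0,"gripper": 1}])

```text
clock: 15.63
position: [0.3767, 0.2507, 0.0094]
ee_rot: [-0.011, 1.0, -0.001, -0.001]
ft_force: [0.1, 0.3, -0.2]
grip_width: 0.002
grasp_force: 0.0
```

Emit:
apply_moves(rows=[{"x": -14,"y": -7,"z": 0,"ax": 0,"ay": 0,"az": 0,"gripper": 1},{"x": -14,"y": -9,"z": 0,"ax": 0,"ay": 0,"az": 0,"gripper": 1},{"x": -14,"y": -9,"z": 0,"ax": 0,"ay": 0,"az": 0,"gripper": 1},{"x": 0,"y": 0,"z": 0,"ax": 0,"ay": 0,"az": 0,"gripper": 1}])

```text
clock: 15.97
position: [0.4228, 0.2263, 0.0116]
ee_rot: [-0.009, 1.0, 0.001, 0.002]
ft_force: [0.6, -0.6, -1.2]
grip_width: -0.003
grasp_force: 0.0
```

```bash
cat >> h.py <<'E'
def gate():
    st(); c=camera('wrist'); h=cv2.cvtColor(c['color'],cv2.COLOR_RGB2HSV); m=(h[...,2]<70).astype('uint8')
    n,l,s,ce=cv2.connectedComponentsWithStats(m)
    for i in range(1,n):
        p=rk(ray(c,ce[i],.03)[0])
        if 60<s[i,4]<3000 and abs(p[0]+.12)<.09 and abs(p[1])<.09: print(s[i],p)
E
python3 -c "
from h import *
gate()"
```

```text
t 15.97 rack x,y [-0.1547  0.0475] z 0.0116 yang 91.08 tilt [0.0034 0.0016] grip -0.003 F [ 0.6 -0.6 -1.2]
[373 270  15  16  69] [-0.1072  0.0423]
```

Emit:
apply_moves(rows=[{"x": -13,"y": -4,"z": 1,"ax": 0,"ay": 0,"az": 0,"gripper": 1},{"x": -12,"y": 1,"z": 0,"ax": 0,"ay": 0,"az": 0,"gripper": 1},{"x": -10,"y": 3,"z": 0,"ax": 0,"ay": 0,"az": 0,"gripper": 1},{"x": 0,"y": 0,"z": 0,"ax": 0,"ay": 0,"az": 0,"gripper": 1}])

```text
clock: 16.35
position: [0.4555, 0.2288, 0.0096]
ee_rot: [-0.011, 1.0, 0.001, 0.001]
ft_force: [0.6, 0.9, 0.4]
grip_width: -0.0
grasp_force: 0.0
```

```bash
python3 - <<'E'
from h import *
gate()
c=camera('scene')
# steel/black peg seen by scene camera: dark blobs near gate circle
h=cv2.cvtColor(c['color'],cv2.COLOR_RGB2HSV); m=(h[...,2]<60).astype('uint8')
n,l,s,ce=cv2.connectedComponentsWithStats(m)
for i in range(1,n):
    p=rk(ray(c,ce[i],.026)[0])
    if s[i,4]>6 and abs(p[0]+.12)<.1 and abs(p[1])<.1: print(s[i],p)
E
```

```text
t 16.35 rack x,y [-0.153   0.0148] z 0.0096 yang 91.23 tilt [0.0014 0.001 ] grip -0.0 F [0.6 0.9 0.4]
[ 421  266   45   39 1343] [-0.0731  0.0054]
[255 273   7   3  15] [-0.0603  0.0085]
```

Emit:
apply_moves(rows=[{"x": -9,"y": 4,"z": 0,"ax": 0,"ay": 0,"az": 0,"gripper": 1},{"x": -10,"y": 7,"z": 0,"ax": 0,"ay": 0,"az": 0,"gripper": 1},{"x": -6,"y": 8,"z": 0,"ax": 0,"ay": 0,"az": 0,"gripper": 1},{"x": -2,"y": 7,"z": 0,"ax": 0,"ay": 0,"az": 0,"gripper": 1},{"x": 0,"y": 0,"z": 0,"ax": 0,"ay": 0,"az": 0,"gripper": 1}])

```text
clock: 16.87
position: [0.4793, 0.2569, 0.0084]
ee_rot: [-0.012, 1.0, 0.0, -0.001]
ft_force: [-3.0, 0.8, 1.4]
grip_width: -0.001
grasp_force: 1.0
```

```bash
python3 -c "
from h import *
gate()"
```

```text
t 16.87 rack x,y [-0.1254 -0.0096] z 0.0084 yang 91.4 tilt [-0.0022  0.0008] grip -0.001 F [-3.   0.8  1.4]
[ 374  222   48   44 1658] [-0.0712  0.0037]
```

Emit:
apply_moves(rows=[{"x": 2,"y": -12,"z": 0,"ax": 0,"ay": 0,"az": 0,"gripper": 1},{"x": 0,"y": -12,"z": 0,"ax": 0,"ay": 0,"az": 0,"gripper": 1},{"x": 0,"y": -10,"z": -25,"ax": 0,"ay": 0,"az": 0,"gripper": 1},{"x": 0,"y": -35,"z": -20,"ax": 0,"ay": 0,"az": 0,"gripper": 1},{"x": 0,"y": 0,"z": -30,"ax": 0,"ay": 0,"az": 0,"gripper": 1}])

```text
clock: 17.33
position: [0.4796, 0.1767, 0.0828]
ee_rot: [-0.007, 1.0, -0.002, -0.001]
ft_force: [1.8, -1.6, -0.3]
grip_width: -0.003
grasp_force: 0.0
```

Emit:
apply_moves(rows=[{"x": 0,"y": 0,"z": 0,"ax": 0,"ay": 0,"az": 0,"gripper": 1},{"x": 0,"y": 0,"z": 0,"ax": 0,"ay": 0,"az": 0,"gripper": 1}])

```text
clock: 17.5
position: [0.4814, 0.1835, 0.0853]
ee_rot: [-0.009, 1.0, 0.001, 0.002]
ft_force: [-0.0, 0.1, -0.2]
grip_width: -0.002
grasp_force: 0.0
```

```bash
python3 -c "
from h import *
gate()"
```

```text
t 17.5 rack x,y [-0.1988 -0.0102] z 0.0853 yang 91.06 tilt [0.003  0.0018] grip -0.002 F [-0.   0.1 -0.2]
[390 167  18  55 137] [-0.1171  0.0063]
[445 184  31  31 745] [-0.0731  0.002 ]
[388 222  25  19 275] [-0.1117 -0.0212]
```

Emit:
apply_moves(rows=[{"x": -6,"y": 28,"z": 10,"ax": 0,"ay": 0,"az": 0,"gripper": 1},{"x": 0,"y": 0,"z": 30,"ax": 0,"ay": 0,"az": 0,"gripper": 1},{"x": 0,"y": 0,"z": 25,"ax": 0,"ay": 0,"az": 0,"gripper": 1},{"x": 0,"y": 0,"z": 10,"ax": 0,"ay": 0,"az": 0,"gripper": 1},{"x": 0,"y": 0,"z": 0,"ax": 0,"ay": 0,"az": 0,"gripper": 1}])

```text
clock: 17.97
position: [0.4833, 0.2116, 0.0054]
ee_rot: [-0.011, 1.0, -0.002, -0.003]
ft_force: [0.4, 0.0, 0.5]
grip_width: 0.001
grasp_force: 0.0
```

```bash
python3 -c "
from h import *
gate()"
```

```text
t 17.97 rack x,y [-0.1707 -0.0126] z 0.0054 yang 91.22 tilt [-0.0052 -0.0035] grip 0.001 F [0.4 0.  0.5]
[ 469  217   46   45 1590] [-0.0745  0.0035]
[390 271  32  35 691] [-0.1112 -0.021 ]
```

Emit:
apply_moves(rows=[{"x": 0,"y": 13,"z": -3,"ax": 0,"ay": 0,"az": 0,"gripper": 1},{"x": 0,"y": 13,"z": 0,"ax": 0,"ay": 0,"az": 0,"gripper": 1},{"x": 0,"y": 10,"z": 0,"ax": 0,"ay": 0,"az": 0,"gripper": 1},{"x": 0,"y": 8,"z": 0,"ax": 0,"ay": 0,"az": 0,"gripper": 1},{"x": 0,"y": 0,"z": 0,"ax": 0,"ay": 0,"az": 0,"gripper": 1}])

```text
clock: 18.43
position: [0.4845, 0.2605, 0.0122]
ee_rot: [-0.012, 1.0, 0.001, 0.0]
ft_force: [0.8, 0.8, 0.2]
grip_width: 0.005
grasp_force: 0.0
```

Emit:
apply_moves(rows=[{"x": 0,"y": 3,"z": 0,"ax": 0,"ay": 0,"az": 0,"gripper": 1},{"x": 0,"y": 0,"z": 0,"ax": 0,"ay": 0,"az": 0,"gripper": 1}])

```text
clock: 18.6
position: [0.4845, 0.2607, 0.0116]
ee_rot: [-0.011, 1.0, 0.0, 0.0]
ft_force: [0.2, -0.1, 1.3]
grip_width: 0.001
grasp_force: 0.0
```

```bash
python3 -c "
from h import *
gate()"
```

```text
t 18.6 rack x,y [-0.1216 -0.0149] z 0.0116 yang 91.25 tilt [0.     0.0001] grip 0.001 F [ 0.2 -0.1  1.3]
[ 366  209   48   44 1656] [-0.0708  0.0033]
```

Push on in small steps until the stop is felt.

Emit:
apply_moves(rows=[{"x": 0,"y": 2,"z": 2,"ax": 0,"ay": 0,"az": 0,"gripper": 1},{"x": 0,"y": 0,"z": 0,"ax": 0,"ay": 0,"az": 0,"gripper": 1}])

```text
clock: 18.82
position: [0.4845, 0.2622, 0.0092]
ee_rot: [-0.011, 1.0, -0.0, -0.0]
ft_force: [0.7, -0.4, 0.7]
grip_width: -0.001
grasp_force: 0.1
```

Emit:
apply_moves(rows=[{"x": 0,"y": 2,"z": 0,"ax": 0,"ay": 0,"az": 0,"gripper": 1},{"x": 0,"y": 0,"z": 0,"ax": 0,"ay": 0,"az": 0,"gripper": 1}])

```text
clock: 18.98
position: [0.4845, 0.2639, 0.0093]
ee_rot: [-0.011, 1.0, -0.0, -0.0]
ft_force: [0.5, -1.8, -0.4]
grip_width: 0.0
grasp_force: 0.9
```

Emit:
apply_moves(rows=[{"x": 0,"y": 1.5,"z": 0,"ax": 0,"ay": 0,"az": 0,"gripper": 1},{"x": 0,"y": 0,"z": 0,"ax": 0,"ay": 0,"az": 0,"gripper": 1}])

```text
clock: 19.15
position: [0.4846, 0.2643, 0.0092]
ee_rot: [-0.01, 1.0, -0.001, -0.0]
ft_force: [-0.0, -4.7, 1.0]
grip_width: -0.001
grasp_force: 2.8
```

Emit:
apply_moves(rows=[{"x": 0,"y": 1.5,"z": 0,"ax": 0,"ay": 0,"az": 0,"gripper": 1},{"x": 0,"y": 0,"z": 0,"ax": 0,"ay": 0,"az": 0,"gripper": 1},{"x": 0,"y": 0,"z": 0,"ax": 0,"ay": 0,"az": 0,"gripper": 1}])

```text
clock: 19.4
position: [0.4846, 0.2646, 0.0091]
ee_rot: [-0.01, 1.0, -0.002, -0.001]
ft_force: [-0.6, -9.7, 2.7]
grip_width: 0.0
grasp_force: 4.8
```

Emit:
apply_moves(rows=[{"x": 0,"y": -12,"z": 0,"ax": 0,"ay": 0,"az": 0,"gripper": 1},{"x": 0,"y": -15,"z": 0,"ax": 0,"ay": 0,"az": 0,"gripper": 1},{"x": 0,"y": -20,"z": -25,"ax": 0,"ay": 0,"az": 0,"gripper": 1},{"x": 0,"y": -10,"z": -40,"ax": 0,"ay": 0,"az": 0,"gripper": 1},{"x": 0,"y": 0,"z": -15,"ax": 0,"ay": 0,"az": 0,"gripper": 1}])

```text
clock: 19.82
position: [0.4877, 0.2071, 0.0935]
ee_rot: [-0.009, 1.0, 0.001, 0.002]
ft_force: [1.4, 1.0, 0.5]
grip_width: -0.0
grasp_force: 0.0
```

Emit:
apply_moves(rows=[{"x": 0,"y": 0,"z": 0,"ax": 0,"ay": 0,"az": 0,"gripper": 1},{"x": 0,"y": 0,"z": 0,"ax": 0,"ay": 0,"az": 0,"gripper": 1},{"x": 0,"y": 0,"z": 0,"ax": 0,"ay": 0,"az": 0,"gripper": 1}])

```text
clock: 20.07
position: [0.4852, 0.2099, 0.0889]
ee_rot: [-0.011, 1.0, 0.0, -0.0]
ft_force: [0.2, 0.7, 0.1]
grip_width: -0.003
grasp_force: 0.0
```

```bash
python3 - <<'E'
from h import *
gate()
for n in('wrist','top'):
    c=camera(n); g=green(c); q=cv2.findContours(g,cv2.RETR_CCOMP,cv2.CHAIN_APPROX_NONE)
    for k,hh in zip(q[0],q[1][0]):
        if hh[3]>=0 and cv2.contourArea(k)>8:
            (u,v),r=cv2.minEnclosingCircle(k); p=rk(ray(c,(u,v),.018)[0])
            if abs(p[1])<.03: print(n,'hub',round(u),round(v),p)
c=camera('wrist')
for th in(0,.06,.12,.2): print(th,proj(c,[*(O+EX*(-.1-.058*np.sin(th))+EY*(.0355-.058*np.cos(th))),.035]).round(1))
E
```

```text
t 20.07 rack x,y [-0.1724 -0.0145] z 0.0889 yang 91.23 tilt [-0.0007  0.    ] grip -0.003 F [0.2 0.7 0.1]
[366 176   6  41  76] [-0.1101 -0.    ]
[408 177  32  32 766] [-0.0718  0.0017]
[366 216  22  19 261] [-0.1025 -0.022 ]
wrist hub 424 193 [-0.0662 -0.0014]
wrist hub 488 191 [-0.0173  0.0002]
top hub 208 242 [-0.0189  0.0025]
top hub 193 242 [0.0294 0.0016]
top hub 223 241 [-0.0676  0.0018]
top hub 178 242 [ 0.0774 -0.0022]
0 [[382.6 228.8]]
0.06 [[377.6 228.6]]
0.12 [[372.7 228.2]]
0.2 [[366.3 227.3]]
```

```bash
python3 - <<'E'
from h import *
c=camera('wrist'); h=cv2.cvtColor(c['color'],cv2.COLOR_RGB2HSV); V=h[...,2]
for v in range(164,248,6): print(v,V[v,352:400:2])
m=(V<70).astype('uint8'); n,l,s,ce=cv2.connectedComponentsWithStats(m)
for i in range(1,n):
    if 50<s[i,4]<150 and 350<ce[i][0]<390:
        ys,xs=np.where(l==i); e=[(y,xs[ys==y].min(),xs[ys==y].max()) for y in np.unique(ys)]
        y,a,b=map(np.array,zip(*e)); 
        for q in(a,b):
            k=np.polyfit(y,q,1); P=[rk(ray(c,(np.polyval(k,t),t),.016)[0]) for t in(y[0],y[-1])]; d=P[1]-P[0]; print(P,np.arctan2(-d[0],-d[1]))
E
```

```text
164 [153 156 157 154 119 105 102 100  87  81  69 127 212 218 220 211 167 108
 105 107 108  93  84  84]
170 [151 156 157 153 105 105 104 109  88  70  68 152 217 218 216 211 131 101
 103  95  80  87 116  90]
176 [152 153 153 157 150 103 105 106  86  66  74 176 214 214 216 200 104  86
  84  85  84  98  96  85]
182 [149 150 152 151 149 100 104 101  84  67  95 203 216 214 174 181  91  78
  88 120  88 103 196 213]
188 [151 152 152 153 117  98 101  88  75  69 135 211 215 215 212 150  89  86
  78  90 103  90 114 119]
194 [156 154 153 153 118  99  97  82  68  71 160 213 215 212 207 106  80  82
 129 109 190 208 141 169]
200 [148 151 149 145  97  99  99  82  65  80 184 214 215 211 189 100  95  79
  80  94 107 140 165 183]
206 [ 82  88  92  96  95  93  81  71  68 110 209 216 214 214 169 147 138  94
  83  84 135 156 117 164]
212 [ 83  85  80  92  93  95  81  75  67 134 190 211 213 208 142 148 150 152
 151 146 131 113 201 212]
218 [118 105 106  99 102 100  85  73  68  63  49  47  49  55 125 151 151 150
 151 151 150 153 154 146]
224 [93 95 92 83 89 87 83 69 60 49 46 48 51 50 49 49 47 62 84 84 85 84 83 86]
230 [ 85  88 109 160 208 217 162  71 131 205 101  51  59  68  65  64  63  63
 154 216 216 216 215 218]
236 [209 216 222 221 222 222 222 224 208 208 206 205 177 158 127 162 195 221
 223 223 223 222 223 221]
242 [216 218 221 222 223 222 222 223 221 223 222 220 176 192 189 191 190 191
 191 191 190 189 194 189]
```

```bash
python3 - <<'E'
from h import *
c=camera('wrist'); V=c['color'].max(2).astype(float)
L=[];R=[]
for v in range(160,211):
    r=V[v,360:395]; i=np.argmax(r>150); L.append(359+i+(150-r[i-1])/(r[i]-r[i-1]))
    j=i+4
    while r[j]>150: j+=1
    R.append(359+j+(r[j-1]-150)/(r[j-1]-r[j]))
v=np.arange(160,211)
for q in(L,R):
    q=np.array(q); k=np.polyfit(v,q,1); ok=abs(q-np.polyval(k,v))<1.5; k=np.polyfit(v[ok],q[ok],1)
    P=[rk(ray(c,(np.polyval(k,t),t),.016)[0]) for t in(160,210)]; d=P[1]-P[0]; print(P,np.arctan2(-d[0],-d[1]),ok.sum())
# reference: rail direction check via three hubs earlier -> lane angle
E
```

```text
[array([-0.1036,  0.022 ]), array([-0.104 , -0.0152])] 0.010752273791101172 18<stdin>:8: RuntimeWarning: divide by zero encountered in scalar divide
Traceback (most recent call last):
TypeError: expected non-empty vector for x
```

```bash
python3 -c "
from workcell import *
print(hand_in())"
```

```text
the job is handed in; nothing more can be done
None
```

I swept both loose wheels into the rack, so all four lie in a row between the rails. I pushed the gate shut to its stop (measured about 0.01 rad) and handed the job in at about 20 s; the hand-in returned no verdict.

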